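Set up the tile sample and sealant display

ROBOT

A 6-joint arm with a two-finger parallel gripper is mounted at the origin on the work surface. World frame = base frame: x ahead of the robot, y to its left, z up, the work surface at z = 0. Lengths are in m, angles in rad, forces in N, time in s.
With the tool pointing down it reaches from about 0.425 to 0.95 m from the base axis. Payload 3.5 kg.
Tool frame: the origin (TCP) lies at the very end of the fingers, on their centre line; the grasp point (between the pads) lies 19 mm behind it (ctrl.grip_point_offset is the distance from the TCP to the grasp point, in m); z points along the fingers, y is the line along which they close (so a half turn about z gives the same grasp; the last joint's range is limited). The gripper opens to 85 mm and grips with 20 to 120 N. Pads are 22 mm wide; open, the fingers measure 114 mm over their backs; the gripper's body (76 mm by 85 mm) begins 54 mm behind the grasp point. The pads swing forward as they close: fully open they stand 13 mm farther back than shut.
Start: joints at [-1.389, 0.286, 1.577, -0, 1.279, -0.15], TCP at [0.22, -0.638, 0.231] pointing down, gripper open.
Joint ranges: [-2.77, 2.77], [-0.9, 2.22], [0.21, 2.48], [-1.53, 4.67], [0.24, 2.81], [-2.84, 2.84]. Speed limits (rad/s): [2.79, 2.79, 3.14, 3.14, 3.14, 3.14].

INTERFACE

Orientations are given as a unit quaternion [x, y, z, w].
In Python, from plant import ctrl gives the robot as it stands. The module is installed in compiled form; this text tells all that it offers.
- The arm moves only by the shell command python3 -m pendant 'ROWS' [OPENING] [FORCE]. ROWS is JSON, a list of rows, each an object of numbers: "dx", "dy", "dz": the shift along the tool's x, y, z in cm; "twist": the turn about the tool's z in degrees. A call has 1 to 10 rows; each row is the pose to reach, as a shift and turn from the pose commanded when the call began, along the tool's axes at that moment; what a row does not reach only later rows make up. A row lasts 1/8 s, in which the tool goes at most 62.5 mm and 10.7 degrees, less where a joint would pass 70% of its speed; a pose out of reach is approached as far as the arm can. A call with a gripper value outside its range is refused whole. OPENING is the opening in per cent of the stroke, from 0 (shut) to 100 (fully open), set as the call begins (- or left out, the last holds). The fingers move at their own pace and stop on an object; FORCE is the grip in N (left out, the last holds). Time passes only in rows, so rows that repeat a pose let the fingers close. It gives the time, the measured TCP pose, the force, the opening and the grip force at its end, in the units of the state.
- ctrl.get_state(): the state, without advancing time (a new reading comes with each control period).
- ctrl.read_camera(name): name is "scene" or "side" or "wrist"; returns a dict with "img" (384x512x3 uint8, red, green, blue), "depth" (384x512 float32, m along the optical axis (not along the pixel's ray), 0 where there is no reading), "camera_matrix" (3x3 intrinsics, pixels), "distortion" ([k1, k2, p1, p2, k3] as OpenCV has them; the pictures are not rectified), "xyz" and "rotation" of the camera in the world; the wrist camera has in their place "tool_from_camera" (4x4, takes a point from camera to tool coordinates, whose origin is the TCP and whose axes are the flange's). Camera axes: x right, y up, looking along -z (the intrinsics and any distortion apply to the point x, -y, -z); pixel columns grow to the right and rows downward; lengths in m; the calibration is good to about 2 mm. A picture is of the moment at which its call begins: read the wrist's pose just before it.
- ctrl.sign_off(): hands the job in; it is judged then, once.
The state is a dict: "time": time; "qpos": joint angles; "dq": joint speeds; "joint_efforts": joint torques, N m; "eef_pos": TCP position; "tcp_rot": TCP orientation; "contact_force": force on the tool from outside, world axes, zero at the start; "wrist_torque": the same for the moment, N m; "opening": opening from 0.0 (shut) to 1.0 (fully open); "finger_force": force on a finger pad.
Only numpy, scipy, OpenCV 4.12 (cv2) and the standard library are available. Lean on these libraries where they do the work, as an engineer would, in place of code of your own. Each camera call takes 0.05 s, during which the arm holds its last target. There are 200 camera calls.

TASK

Set up the display from what has been put out today (a board or a tube may be missing). First hang the tile sample boards from the rack on the hook by the eyes in their necks, one at a time and the largest first, so that the smaller ones hang in front. Then lay the sealant tubes, longest first, each in the cradle groove made to its length, letting every tube settle onto its saddles before you let go of it; leave the other things where they are.

Things in the scene. Friction and masses are not known exactly. Their poses are not given: they have to be found in the camera images.
- rack: Fixed dark steel rack, 200 x 150 mm plate 8 mm thick, with four slots in which the boards stand on edge on the plate, one behind the other. Origin: centre of its underside; slots run along its y, at x = -69, -23, 23 and 69 mm; slot cheeks reach 58 mm above the table, 13 mm apart. It may be turned a little about vertical.
- board_l_eye (a point): Largest sample board: plywood 10 mm thick (x), tile on both faces, 120 mm wide (y), 85 mm tall, standing; on its top edge a neck 36 wide (y), 55 tall, 10 thick, to be gripped on its two sides (along y). Through the neck along x goes the hanging eye, a hole 22 wide, 32 tall, with 18 mm of wood above. This point: the eye's centre, 106 mm above the lower edge, 34 mm below the top. z up.
- board_m_eye (a point): Second largest sample board: plywood 10 mm thick (x), tile on both faces, 100 mm wide (y), 72 mm tall, standing; on its top edge a neck 36 wide (y), 55 tall, 10 thick, to be gripped on its two sides (along y). Through the neck along x goes the hanging eye, a hole 22 wide, 32 tall, with 18 mm of wood above. This point: the eye's centre, 93 mm above the lower edge, 34 mm below the top. z up.
- board_s_eye (a point): Third largest sample board: plywood 10 mm thick (x), tile on both faces, 80 mm wide (y), 59 mm tall, standing; on its top edge a neck 36 wide (y), 55 tall, 10 thick, to be gripped on its two sides (along y). Through the neck along x goes the hanging eye, a hole 22 wide, 32 tall, with 18 mm of wood above. This point: the eye's centre, 80 mm above the lower edge, 34 mm below the top. z up.
- board_t_eye (a point): Smallest sample board: plywood 10 mm thick (x), tile on both faces, 60 mm wide (y), 46 mm tall, standing; on its top edge a neck 36 wide (y), 55 tall, 10 thick, to be gripped on its two sides (along y). Through the neck along x goes the hanging eye, a hole 22 wide, 32 tall, with 18 mm of wood above. This point: the eye's centre, 67 mm above the lower edge, 34 mm below the top. z up.
- hook_root (a point): Display hook, fixed: a steel post (16 mm thick, 154 mm tall) on a 100 x 110 x 8 mm plate, from whose top a level round rod, 8 mm thick, runs 150 mm towards the robot. This point is on the rod's axis at the post, 150 mm above the table. The rod points along -x of this frame, which may be turned a little about vertical.
- hook_tip (a point): On the rod's axis at its free end, 150 mm from the post; there the rod turns up: its end stands 14 mm above the axis and reaches 7 mm beyond this point. Nothing stands above the rod.
- cradle: Fixed wooden cradle, base 320 (x) x 240 (y) x 8 mm, with four grooves along y, 80 mm apart along x, longest farthest from the robot, shortest nearest. A groove is two 16 mm long V saddles (45 degree faces), centred 32 mm short of the tube's ends and open between, and two end stops 48 mm tall, set 12 mm farther apart than its tube is long. Origin: centre of its underside; z up.
- groove_a (a point): Where the centre of the longest tube lies when it is seated in its own groove: on the tube's axis, half-way between the end stops, 50 mm above the table. The groove runs along y of this frame; x is across it.
- tube_a_mid (a point): Centre of the longest tube: stiff white sealant tube, round, 32 mm thick and 205 mm long, about 184 g, with a paper label and, at its +x end, a 16 mm long grey square cap, 33 x 33 mm, that keeps it from rolling. x runs along the tube; on the table its centre is 16.5 mm up. Either end may point either way in the groove.
- groove_b (a point): Where the centre of the second longest tube lies when it is seated in its own groove: on the tube's axis, half-way between the end stops, 50 mm above the table. The groove runs along y of this frame; x is across it.
- tube_b_mid (a point): Centre of the second longest tube: stiff white sealant tube, round, 32 mm thick and 175 mm long, about 158 g, with a paper label and, at its +x end, a 16 mm long grey square cap, 33 x 33 mm, that keeps it from rolling. x runs along the tube; on the table its centre is 16.5 mm up. Either end may point either way in the groove.
- groove_c (a point): Where the centre of the third longest tube lies when it is seated in its own groove: on the tube's axis, half-way between the end stops, 50 mm above the table. The groove runs along y of this frame; x is across it.
- tube_c_mid (a point): Centre of the third longest tube: stiff white sealant tube, round, 32 mm thick and 145 mm long, about 130 g, with a paper label and, at its +x end, a 16 mm long grey square cap, 33 x 33 mm, that keeps it from rolling. x runs along the tube; on the table its centre is 16.5 mm up. Either end may point either way in the groove.
- groove_d (a point): Where the centre of the shortest tube lies when it is seated in its own groove: on the tube's axis, half-way between the end stops, 50 mm above the table. The groove runs along y of this frame; x is across it.
- tube_d_mid (a point): Centre of the shortest tube: stiff white sealant tube, round, 32 mm thick and 115 mm long, about 104 g, with a paper label and, at its +x end, a 16 mm long grey square cap, 33 x 33 mm, that keeps it from rolling. x runs along the tube; on the table its centre is 16.5 mm up. Either end may point either way in the groove.
- tape_roll: Bystander, to be left alone: paper tape roll, 70 mm across, 24 mm tall. Origin: centre of its underside.
- can: Bystander, to be left alone: low tin, 66 mm across, 58 mm tall. Origin: centre of its underside.
- mug: Bystander, to be left alone: white mug, 80 mm across, 85 mm tall. Origin: centre of its underside.
- tile_stack: Bystander, to be left alone: stack of four small terracotta tiles, 76 x 76 x 32 mm. Origin: centre of its underside.
- carton: Bystander, to be left alone: small cardboard carton, 50 x 80 x 45 mm. Origin: centre of its underside.
- knife: Bystander, to be left alone: filling knife, 190 mm long, lying flat. Origin: centre of its underside (middle of the knife).
- jar: Bystander, to be left alone: jar, 64 mm across, 60 mm tall. Origin: centre of its underside.
Not all that is in view belongs to the job. What is shaped like the part that bears tube_d_mid but blue or orange is not meant.

How it is judged:
On the way, in this order (a step that is already met when the one before it is completed fails the run):
1. the largest board hangs on the hook by its eye, released (x of board_l_eye in the frame of hook_root between -0.14 and -0.012 m and y of board_l_eye in the frame of hook_root between -0.012 and 0.012 m and z of board_l_eye in the frame of hook_root between -0.022 and -0.004 m and angle between board_l_eye's own z axis and vertical below 0.3 rad and contact force between board_l and hook above 0.1 N and contact force between the fingers and board_l below 0.05 N), for 0.2 s.
2. the second largest board hangs on the hook by its eye, released (x of board_m_eye in the frame of hook_root between -0.14 and -0.012 m and y of board_m_eye in the frame of hook_root between -0.012 and 0.012 m and z of board_m_eye in the frame of hook_root between -0.022 and -0.004 m and angle between board_m_eye's own z axis and vertical below 0.3 rad and contact force between board_m and hook above 0.1 N and contact force between the fingers and board_m below 0.05 N), for 0.2 s.
3. the third board hangs on the hook by its eye, released (x of board_s_eye in the frame of hook_root between -0.14 and -0.012 m and y of board_s_eye in the frame of hook_root between -0.012 and 0.012 m and z of board_s_eye in the frame of hook_root between -0.022 and -0.004 m and angle between board_s_eye's own z axis and vertical below 0.3 rad and contact force between board_s and hook above 0.1 N and contact force between the fingers and board_s below 0.05 N), for 0.2 s.
4. the smallest board hangs on the hook by its eye, released (x of board_t_eye in the frame of hook_root between -0.14 and -0.012 m and y of board_t_eye in the frame of hook_root between -0.012 and 0.012 m and z of board_t_eye in the frame of hook_root between -0.022 and -0.004 m and angle between board_t_eye's own z axis and vertical below 0.3 rad and contact force between board_t and hook above 0.1 N and contact force between the fingers and board_t below 0.05 N), for 0.2 s.
5. the longest tube bears on the saddles of its own groove while still held in the fingers (x of tube_a_mid in the frame of groove_a between -0.006 and 0.006 m and y of tube_a_mid in the frame of groove_a between -0.012 and 0.012 m and z of tube_a_mid in the frame of groove_a between -0.005 and 0.005 m and angle between the x axis of tube_a_mid and the y axis of groove_a, either way round below 0.1 rad and contact force between tube_a and cradle above 0.2 N and contact force between the fingers and tube_a above 0.3 N), for 0.2 s.
6. the second longest tube bears on the saddles of its own groove while still held in the fingers (x of tube_b_mid in the frame of groove_b between -0.006 and 0.006 m and y of tube_b_mid in the frame of groove_b between -0.012 and 0.012 m and z of tube_b_mid in the frame of groove_b between -0.005 and 0.005 m and angle between the x axis of tube_b_mid and the y axis of groove_b, either way round below 0.1 rad and contact force between tube_b and cradle above 0.2 N and contact force between the fingers and tube_b above 0.3 N), for 0.2 s.
7. the third longest tube bears on the saddles of its own groove while still held in the fingers (x of tube_c_mid in the frame of groove_c between -0.006 and 0.006 m and y of tube_c_mid in the frame of groove_c between -0.012 and 0.012 m and z of tube_c_mid in the frame of groove_c between -0.005 and 0.005 m and angle between the x axis of tube_c_mid and the y axis of groove_c, either way round below 0.1 rad and contact force between tube_c and cradle above 0.2 N and contact force between the fingers and tube_c above 0.3 N), for 0.2 s.
8. the shortest tube bears on the saddles of its own groove while still held in the fingers (x of tube_d_mid in the frame of groove_d between -0.006 and 0.006 m and y of tube_d_mid in the frame of groove_d between -0.012 and 0.012 m and z of tube_d_mid in the frame of groove_d between -0.005 and 0.005 m and angle between the x axis of tube_d_mid and the y axis of groove_d, either way round below 0.1 rad and contact force between tube_d and cradle above 0.2 N and contact force between the fingers and tube_d above 0.3 N), for 0.2 s.
At the end, for the whole second after the job is handed in: Boards present hang upright by the eye on the rod, 12 to 140 mm from the post, eye within 12 mm sideways; tubes present lie in their own grooves within 6 mm across, 12 mm along, 5 mm in height and 0.1 rad, bearing on the cradle; all released and at rest (all of step 1 and all of step 2 and all of step 3 and all of step 4 and linear speed of each of board_l, board_m, board_s, board_t below 0.05 m/s and x of tube_a_mid in the frame of groove_a between -0.006 and 0.006 m and y of tube_a_mid in the frame of groove_a between -0.012 and 0.012 m and z of tube_a_mid in the frame of groove_a between -0.005 and 0.005 m and angle between the x axis of tube_a_mid and the y axis of groove_a, either way round below 0.1 rad and contact force between each of tube_a, tube_b, tube_c, tube_d and cradle above 0.2 N and contact force between the fingers and tube_a below 0.05 N and linear speed of each of tube_a, tube_b, tube_c, tube_d below 0.03 m/s and x of tube_b_mid in the frame of groove_b between -0.006 and 0.006 m and y of tube_b_mid in the frame of groove_b between -0.012 and 0.012 m and z of tube_b_mid in the frame of groove_b between -0.005 and 0.005 m and angle between the x axis of tube_b_mid and the y axis of groove_b, either way round below 0.1 rad and contact force between the fingers and tube_b below 0.05 N and x of tube_c_mid in the frame of groove_c between -0.006 and 0.006 m and y of tube_c_mid in the frame of groove_c between -0.012 and 0.012 m and z of tube_c_mid in the frame of groove_c between -0.005 and 0.005 m and angle between the x axis of tube_c_mid and the y axis of groove_c, either way round below 0.1 rad and contact force between the fingers and tube_c below 0.05 N and x of tube_d_mid in the frame of groove_d between -0.006 and 0.006 m and y of tube_d_mid in the frame of groove_d between -0.012 and 0.012 m and z of tube_d_mid in the frame of groove_d between -0.005 and 0.005 m and angle between the x axis of tube_d_mid and the y axis of groove_d, either way round below 0.1 rad and contact force between the fingers and tube_d below 0.05 N); the robot touches nothing.
It fails at once if one of the other things is moved by more than 40 mm (distance of any of tape_roll, can, mug, tile_stack, carton, knife, jar from where it was at the start of the episode above 0.04 m).
Of board_l, board_m, board_s, board_t only 3 to 4 are there at a start; the rules pass over those that are not, and their reading is None.
Of tube_a, tube_b, tube_c, tube_d only 3 to 4 are there at a start; the rules pass over those that are not, and their reading is None.
At some moment in a run one of tube_a, tube_b, tube_c, tube_d may be knocked a few centimetres aside while the robot is not near it.
It also fails if it takes over 210 s, if anything falls off the work surface, if the arm or the gripper's body presses on something with over 40 N, if the wrist force passes 120 N, or if a joint passes its speed limit or range.

## Working session

There is one attempt and no reset: what is moved stays moved. The work goes in short steps, Python scripts to look and compute and a shell command to move; the robot and the scene stay as the last step left them, time stands still between calls to the robot, and variables do not carry over. Pictures are saved under pics/ and viewed, at most 14 in all, crops included, and the job is handed in when it is done.

```bash
mkdir -p pics
cat > h.py <<'E'
import numpy as np, cv2
from plant import ctrl
from scipy.spatial.transform import Rotation as R
def cam(name):
    s=ctrl.get_state(); c=ctrl.read_camera(name)
    if name=='wrist':
        T=np.eye(4); T[:3,:3]=R.from_quat(s['tcp_rot']).as_matrix(); T[:3,3]=s['eef_pos']
        T=T@np.array(c['tool_from_camera'])
    else:
        T=np.eye(4); r=np.array(c['rotation']); T[:3,:3]=r if r.shape==(3,3) else R.from_quat(r).as_matrix(); T[:3,3]=c['xyz']
    c['T']=T; return c
def cloud(c):
    K=np.array(c['camera_matrix']);h,w=c['depth'].shape
    u,v=np.meshgrid(np.arange(w),np.arange(h))
    p=cv2.undistortPoints(np.stack([u,v],-1).reshape(-1,1,2).astype(np.float64),K,np.array(c['distortion'],float)).reshape(h,w,2)
    d=c['depth'].astype(float)
    P=np.stack([p[...,0]*d,-p[...,1]*d,-d],-1)@c['T'][:3,:3].T+c['T'][:3,3]
    P[d==0]=np.nan; return P
def save(c,f,crop=None,scale=1.5):
    im=c['img'][...,::-1]
    if crop: im=im[crop[1]:crop[3],crop[0]:crop[2]]
    cv2.imwrite('pics/'+f,cv2.resize(im,None,fx=scale,fy=scale,interpolation=cv2.INTER_CUBIC))
E
python3 - <<'E'
from h import *
for n in ['scene','side']:
    c=cam(n); save(c,n+'.png'); np.savez(n+'.npz',img=c['img'],P=cloud(c))
    print(n,c['T'].round(3).tolist(),np.array(c['camera_matrix']).round(1).tolist())
c=cam('wrist');print(np.array(c['tool_from_camera']).round(3).tolist());print(ctrl.get_state())
E
```

```text
scene [[-0.03, -0.683, 0.73, 1.221], [1.0, -0.02, 0.022, 0.092], [-0.0, 0.73, 0.683, 0.828], [0.0, 0.0, 0.0, 1.0]] [[373.3, 0.0, 260.5], [0.0, 373.3, 192.2], [0.0, 0.0, 1.0]]
side [[-0.99, 0.087, -0.113, 0.35], [-0.142, -0.675, 0.724, 0.833], [-0.013, 0.733, 0.68, 0.847], [0.0, 0.0, 0.0, 1.0]] [[383.3, 0.0, 254.8], [0.0, 383.3, 186.7], [0.0, 0.0, 1.0]]
[[0.001, 0.964, 0.266, 0.066], [1.0, -0.001, -0.001, 0.002], [-0.001, 0.266, -0.964, -0.142], [0.0, 0.0, 0.0, 1.0]]
{'time': 0.15, 'qpos': array([-1.38899548e+00,  2.87018723e-01,  1.57787474e+00, -2.46084542e-05,
        1.27860560e+00, -1.49990272e-01]), 'dq': array([ 0.00254555, -0.0026902 , -0.00474295, -0.00039627, -0.00118633,
       -0.00010843]), 'joint_efforts': array([ 1.03365608e-03, -4.06604218e+01, -2.93141520e+01, -1.83491334e-04,
        3.93528171e-03, -7.35899278e-06]), 'eef_pos': array([ 0.21980455, -0.63765109,  0.2302088 ]), 'tcp_rot': array([ 9.86269826e-01,  1.65139095e-01, -2.69381462e-05, -9.52893547e-04]), 'contact_force': array([0.02307898, 0.12244177, 0.2681105 ]), 'wrist_torque': array([-0.00963669,  0.01832369,  0.00059877]), 'finger_force': 0.0, 'opening': 1.0015383792952208}
```

View pics/scene.png

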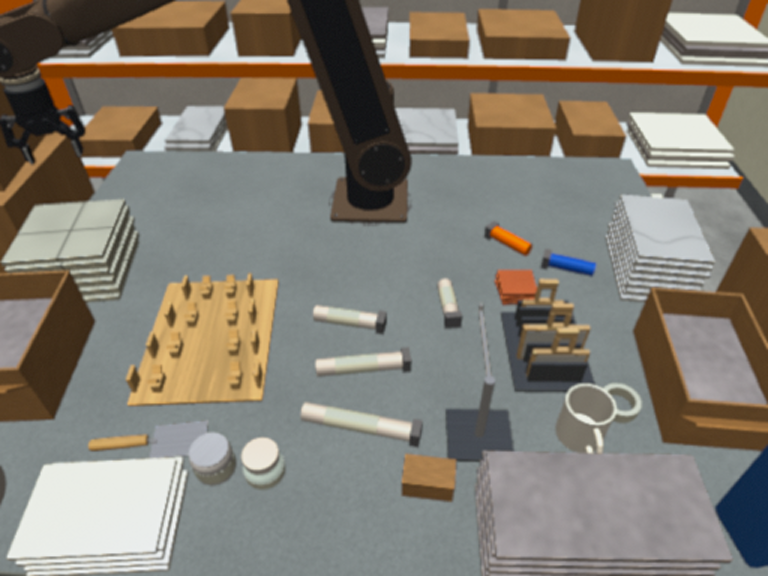

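View pics/side.png

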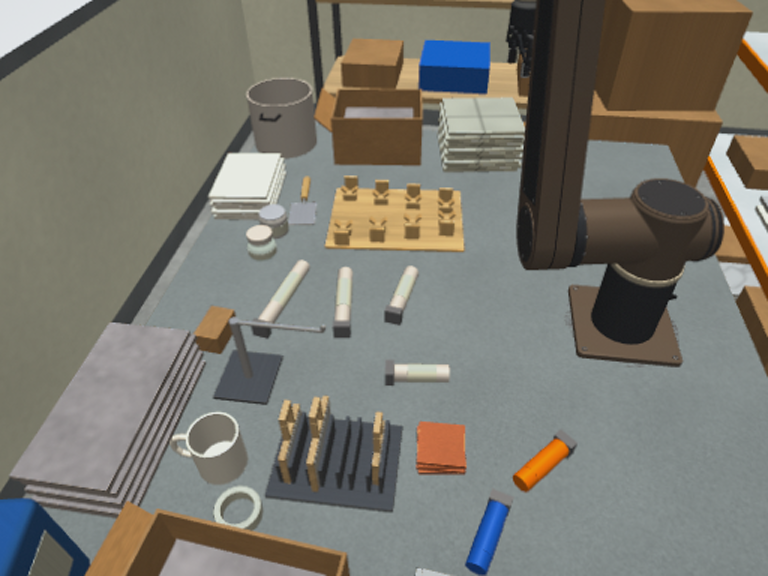

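Scene picture (1.5x): white tubes at (360,420), (362,362), (350,318) and (449,300). The orange (508,238) and blue (570,263) ones are decoys. The cradle is at (208,340), the hook rod runs (482,308)→(488,380), and three boards stand in the rack at (547,290), (560,315) and (557,350). The side view agrees: boards at (378,450), (318,445) and (287,445), with one slot empty.

Run:
```python
from h import *
D={n:np.load(n+'.npz') for n in ['scene','side']}
for n,d in D.items():
    P=d['P'];im=d['img'];hsv=cv2.cvtColor(im,cv2.COLOR_RGB2HSV)
    x,y,z=P[...,0],P[...,1],P[...,2]
    print(n)
    ws=np.isfinite(z)&(x>.3)&(x<1)&(abs(y)<.6)
    print(' table z',np.median(z[ws&(abs(z)<.02)]))
    # tubes: light low objects with z .02-.045
    m=(ws&(z>.012)&(z<.045)&(hsv[...,1]<75)&(hsv[...,2]>130)&(y>-.25)&(y<.3)).astype(np.uint8)
    k,l,st,_=cv2.connectedComponentsWithStats(cv2.morphologyEx(m,cv2.MORPH_OPEN,np.ones((2,2))))
    for i in range(1,k):
        if st[i,4]<80: continue
        q=P[l==i]; c=np.median(q,0); e,V=np.linalg.eigh(np.cov(q[:,:2].T)); a=V[:,1]; t=(q[:,:2]-c[:2])@a
        print(' tube',st[i],c.round(3),'axis deg',np.degrees(np.arctan2(a[1],a[0])).round(1),'len',np.ptp(t).round(3),'mid',(c[:2]+a*(t.max()+t.min())/2).round(3))
    # hook
    m=ws&(z>.125)&(z<.175)&(hsv[...,1]<80)
    k,l,st,_=cv2.connectedComponentsWithStats(m.astype(np.uint8))
    for i in range(1,k):
        if st[i,4]>15:
            q=P[l==i]; print(' hook?',st[i],q.min(0).round(3),q.max(0).round(3)); 
            for lo in np.arange(q[:,0].min(),q[:,0].max(),.03):
                s=q[(q[:,0]>=lo)&(q[:,0]<lo+.03)]; print('   ',np.median(s,0).round(3),len(s))
    # wood
    wood=ws&(hsv[...,0]<25)&(hsv[...,1]>70)&(hsv[...,2]>110)
    m=wood&(z>.065)&(y>.2)&(y<.45)
    k,l,st,_=cv2.connectedComponentsWithStats(m.astype(np.uint8))
    for i in range(1,k):
        if st[i,4]>15:
            q=P[l==i]; print(' wood',st[i],'min',np.percentile(q,2,0).round(3),'max',np.percentile(q,98,0).round(3),'med',np.median(q,0).round(3))
    m=wood&(y<-.15)&(z>.004)&(z<.02)&(y>-.55)
    pts=P[m][:,:2].astype(np.float32); r=cv2.minAreaRect(pts); print(' cradle',r)
    m=ws&(z>.004)&(z<.016)&(hsv[...,2]<90)&(y>.05)&(y<.5)
    k,l,st,_=cv2.connectedComponentsWithStats(m.astype(np.uint8))
    for i in range(1,k):
        if st[i,4]>100: print(' dark plate',st[i],cv2.minAreaRect(P[l==i][:,:2].astype(np.float32)))
```

```text
scene
 table z -0.0012654598259968508
 tube [293 187  13  23 222] [0.39  0.185 0.028] axis deg -177.3 len 0.125 mid [0.378 0.184]
 tube [210 205  43  14 354] [ 0.449 -0.019  0.026] axis deg 80.4 len 0.131 mid [ 0.449 -0.02 ]
 tube [211 236  59  14 531] [nan nan nan] axis deg nan len nan mid [nan nan]
 tube [201 269  75  25 878] [nan nan nan] axis deg nan len nan mid [nan nan]
 tube [163 304  27  20 208] [ 0.799 -0.112  0.028] axis deg 120.5 len 0.065 mid [ 0.797 -0.109]
 tube [102 314  24  64 300] [ 0.881 -0.236  0.026] axis deg -176.6 len 0.157 mid [ 0.855 -0.237]
 hook? [319 203  11  60 241] [0.543 0.217 0.125] [0.705 0.232 0.162]
    [0.553 0.223 0.152] 36
    [0.588 0.223 0.151] 30
    [0.618 0.224 0.151] 32
    [0.65  0.224 0.151] 34
    [0.681 0.224 0.151] 39
    [0.701 0.224 0.143] 70
 wood [359 186  13   4  49] min [0.427 0.349 0.111] max [0.441 0.381 0.121] med [0.436 0.364 0.119]
 wood [354 197  28  10  95] min [0.429 0.347 0.066] max [0.532 0.391 0.147] med [0.441 0.365 0.077]
 wood [367 208  14   3  21] min [0.527 0.352 0.125] max [0.533 0.385 0.135] med [0.53  0.371 0.13
[... 2587 characters left out ...]
od [204 291   9  19  84] min [0.52  0.385 0.087] max [0.53  0.427 0.095] med [0.525 0.408 0.092]
 wood [186 293   8  14  65] min [0.567 0.388 0.072] max [0.575 0.419 0.084] med [0.57  0.403 0.079]
 wood [248 299   6  12  30] min [0.429 0.378 0.065] max [0.437 0.404 0.07 ] med [0.433 0.391 0.067]
 cradle ((0.5356217622756958, -0.2955055236816406), (0.4144931733608246, 0.2697182893753052), 3.0680301189422607)
 dark plate [143 234  45  36 626] ((0.6949172019958496, 0.22655649483203888), (0.09687629342079163, 0.10641121864318848), 0.20533277094364166)
 dark plate [ 177  278   91   63 1869] ((0.5017074346542358, 0.36968421936035156), (0.19670924544334412, 0.14993682503700256), 1.0023213624954224)
```

Candidates for "largest board" in the 1.5x scene picture:
- (547,290): x=.434, about 75 mm wide, top at .123. This is S.
- (560,330): x=.526, about 117 mm wide, top at .149. This is L.
- (557,355): x=.572, about 99 mm wide, top at .136. This is M.

T is absent. I choose the middle one and check it in one crop while moving off.

```bash
python3 - <<'E'
from h import *
im=np.load('scene.npz')['img'][170:280,310:430][...,::-1]
cv2.imwrite('pics/crop.png',cv2.resize(im,None,fx=5,fy=5,interpolation=cv2.INTER_CUBIC))
E
python3 -m pendant '[{"dx":6,"dy":-2,"dz":-5,"twist":10},{"dx":12,"dy":-4,"dz":-6,"twist":19},{"dx":18,"dy":-6,"dz":-6,"twist":19},{"dx":24,"dy":-8,"dz":-6,"twist":19},{"dx":30,"dy":-10,"dz":-6,"twist":19},{"dx":36,"dy":-12,"dz":-6,"twist":19},{"dx":39,"dy":-12,"dz":-6,"twist":19},{"dx":39,"dy":-12,"dz":-6,"twist":19}]' 100 40
```

```text
time: 1.15
eef_pos: [0.552, -0.3951, 0.2905]
tcp_rot: [1.0, 0.003, -0.0, -0.001]
contact_force: [-0.8, -0.7, -0.1]
opening: 1.001
finger_force: 0.0
```

View pics/crop.png

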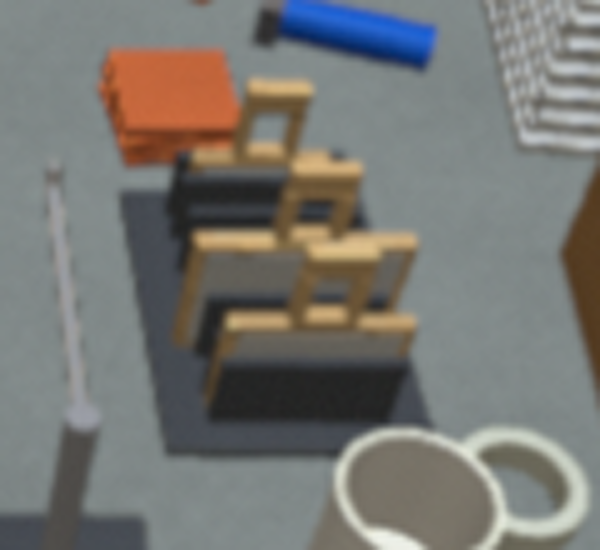

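The crop confirms it: the middle board (300,240) is the widest, so it is L. Moving over the rack.

```bash
python3 -m pendant '[{"dy":-6},{"dy":-12},{"dy":-18},{"dy":-24},{"dy":-30},{"dy":-36},{"dy":-42},{"dy":-48},{"dy":-54},{"dy":-60}]' >/dev/null
python3 -m pendant '[{"dy":-6,"dx":-1},{"dy":-12,"dx":-2.5},{"dy":-16.5,"dx":-2.5},{"dy":-16.5,"dx":-2.5},{"dy":-16.5,"dx":-2.5},{"dy":-16.5,"dx":-2.5}]'
cat > w.py <<'E'
from h import *
import sys
# necks seen by the wrist camera: wood points above zmin in a window
c=cam('wrist'); P=cloud(c); hsv=cv2.cvtColor(c['img'],cv2.COLOR_RGB2HSV)
z=P[...,2]; x=P[...,0]; y=P[...,1]
m=np.isfinite(z)&(hsv[...,0]<25)&(hsv[...,1]>70)&(hsv[...,2]>100)&(z>.1)&(z<.2)
k,l,st,_=cv2.connectedComponentsWithStats(m.astype(np.uint8))
for i in range(1,k):
    if st[i,4]>60:
        q=P[l==i]; zt=np.percentile(q[:,2],95); t=q[q[:,2]>zt-.006]
        print(st[i],'ztop',zt.round(3),'x',np.percentile(t[:,0],[3,97]).round(4),'y',np.percentile(t[:,1],[3,97]).round(4),'mid',((np.percentile(t,3,0)+np.percentile(t,97,0))/2).round(4),'rect',cv2.minAreaRect(t[:,:2].astype(np.float32))[1:])
m=np.isfinite(z)&(hsv[...,1]<80)&(z>.135)&(z<.2)&(y<.3)
if m.sum()>50:
    q=P[m]
    for lo in np.arange(.53,.72,.03):
        s=q[(q[:,0]>=lo)&(q[:,0]<lo+.03)]
        if len(s)>5: print('hook',np.median(s,0).round(4),len(s),s[:,0].min().round(4))
print(ctrl.get_state()['eef_pos'].round(4))
if len(sys.argv)>1: save(c,sys.argv[1])
E
python3 w.py w1.png
```

```text
[ 371    0  141  261 7119] ztop 0.14 x [0.4572 0.6991] y [-0.6789 -0.5229] mid [ 0.5782 -0.6009  0.1387] rect ((0.2742311358451843, 0.15571705996990204), 5.838754177093506)
[ 0.5504 -0.3964  0.2905]$[0]: bad value
$[0]: bad value
```

View pics/w1.png

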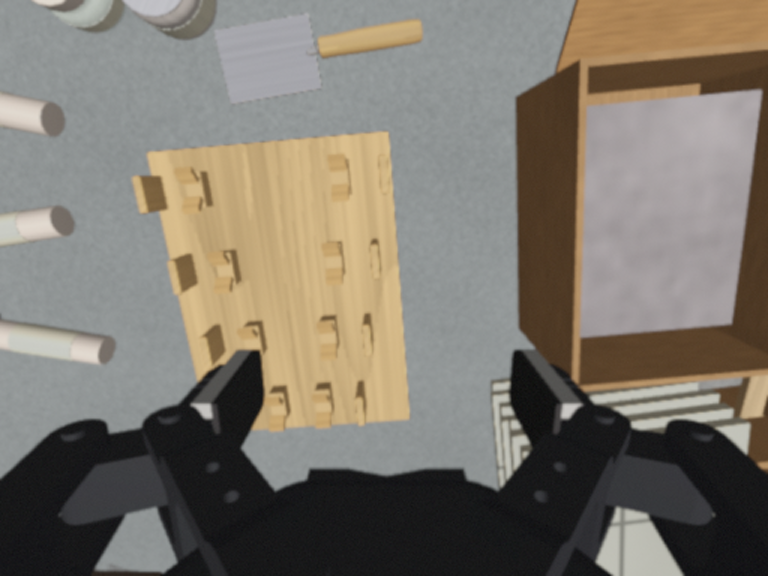

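The rows need every key. The picture shows the cradle at (290,290) from above, so I keep a cloud of it before moving on.

```bash
python3 - <<'E'
from h import *
c=cam('wrist');np.savez('crad.npz',img=c['img'],P=cloud(c))
E
python3 -m pendant '[{"dx":0,"dy":-6,"dz":0,"twist":0},{"dx":0,"dy":-12,"dz":0,"twist":0},{"dx":0,"dy":-18,"dz":0,"twist":0},{"dx":0,"dy":-24,"dz":0,"twist":0},{"dx":0,"dy":-30,"dz":0,"twist":0},{"dx":0,"dy":-36,"dz":0,"twist":0},{"dx":0,"dy":-42,"dz":0,"twist":0},{"dx":0,"dy":-48,"dz":0,"twist":0},{"dx":0,"dy":-54,"dz":0,"twist":0},{"dx":0,"dy":-60,"dz":0,"twist":0}]' >/dev/null
python3 -m pendant '[{"dx":-1,"dy":-6,"dz":0,"twist":0},{"dx":-2.5,"dy":-12,"dz":0,"twist":0},{"dx":-2.5,"dy":-16.5,"dz":0,"twist":0},{"dx":-2.5,"dy":-16.5,"dz":0,"twist":0},{"dx":-2.5,"dy":-16.5,"dz":0,"twist":0},{"dx":-2.5,"dy":-16.5,"dz":0,"twist":0}]'
python3 w.py w2.png
```

```text
time: 3.25
eef_pos: [0.5251, 0.3654, 0.2914]
tcp_rot: [1.0, -0.001, 0.0, 0.0]
contact_force: [0.0, 0.7, -0.5]
opening: 1.0
finger_force: 0.0
[   0    0  113  238 4444] ztop 0.12 x [0.4483 0.7037] y [0.5349 0.6676] mid [0.576  0.6013 0.1176] rect ((0.13338524103164673, 0.2604236900806427), 85.08131408691406)
[235 129  34   6  87] ztop 0.136 x [0.5729 0.576 ] y [0.3519 0.3863] mid [0.5744 0.3691 0.1337] rect ((0.035322245210409164, 0.004054452292621136), 88.62279510498047)
[238 167  33  16 219] ztop 0.148 x [0.525  0.5302] y [0.3504 0.384 ] mid [0.5276 0.3672 0.1452] rect ((0.007118605077266693, 0.03525895997881889), 11.603089332580566)
[245 236  27   9 184] ztop 0.122 x [0.4366 0.4385] y [0.3476 0.3781] mid [0.4376 0.3628 0.1192] rect ((0.0018764575943350792, 0.03257816657423973), 1.4049793481826782)
hook [0.5482 0.2242 0.1538] 192 0.54
hook [0.5751 0.2238 0.1527] 272 0.5601
hook [0.6056 0.2239 0.1527] 289 0.5906
hook [0.6354 0.2238 0.1526] 322 0.6201
hook [0.6652 0.2236 0.1526] 339 0.65
hook [0.6891 0.2256 0.1516] 254 0.6801
[0.525  0.3656 0.2915]
```

View pics/w2.png

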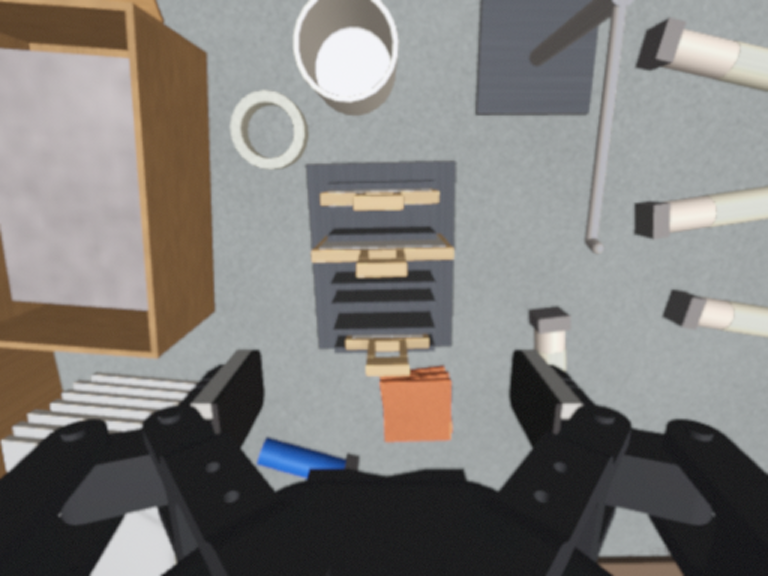

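The wrist view agrees: L's neck is at (380,268), the hook rod at (605,130), and the boards are square to the tool. Descending on L.

```bash
python3 -m pendant '[{"dx":0.2,"dy":-0.2,"dz":6,"twist":0},{"dx":0.2,"dy":-0.2,"dz":12,"twist":0},{"dx":0.2,"dy":-0.2,"dz":16,"twist":0},{"dx":0.2,"dy":-0.2,"dz":18.8,"twist":0},{"dx":0.2,"dy":-0.2,"dz":18.8,"twist":0},{"dx":0.2,"dy":-0.2,"dz":18.8,"twist":0}]'
python3 -m pendant '[{"dx":0,"dy":0,"dz":0,"twist":0},{"dx":0,"dy":0,"dz":0,"twist":0},{"dx":0,"dy":0,"dz":0,"twist":0},{"dx":0,"dy":0,"dz":0,"twist":0},{"dx":0,"dy":0,"dz":0,"twist":0},{"dx":0,"dy":0,"dz":0,"twist":0},{"dx":0,"dy":0,"dz":0,"twist":0},{"dx":0,"dy":0,"dz":0,"twist":0}]' 0 60
```

```text
time: 4.05
eef_pos: [0.5276, 0.3692, 0.1051]
tcp_rot: [1.0, -0.0, 0.001, -0.001]
contact_force: [-0.1, 0.5, 0.7]
opening: 1.0
finger_force: 0.0
time: 5.05
eef_pos: [0.5269, 0.3694, 0.1044]
tcp_rot: [1.0, 0.0, 0.001, -0.0]
contact_force: [-0.5, -2.1, 5.1]
opening: 0.41
finger_force: 60.1
```

```bash
python3 -m pendant '[{"dx":0,"dy":0,"dz":-4,"twist":0},{"dx":0,"dy":0,"dz":-9,"twist":0},{"dx":0,"dy":0,"dz":-14,"twist":0},{"dx":-3,"dy":0,"dz":-14,"twist":0},{"dx":-3.7,"dy":4,"dz":-14,"twist":0},{"dx":-3.7,"dy":9,"dz":-14,"twist":0},{"dx":-3.7,"dy":14.5,"dz":-14,"twist":0},{"dx":-3.7,"dy":14.5,"dz":-10,"twist":0},{"dx":-3.7,"dy":14.5,"dz":-5,"twist":0},{"dx":-3.7,"dy":14.5,"dz":-4.3,"twist":0}]'
python3 -m pendant '[{"dx":0,"dy":0,"dz":0,"twist":0},{"dx":0,"dy":0,"dz":0,"twist":0}]'
python3 w.py
```

```text
time: 6.3
eef_pos: [0.4855, 0.2233, 0.141]
tcp_rot: [1.0, -0.0, -0.005, 0.001]
contact_force: [-0.4, -0.2, -2.4]
opening: 0.415
finger_force: 61.3
time: 6.55
eef_pos: [0.491, 0.225, 0.1487]
tcp_rot: [1.0, 0.0, 0.002, -0.001]
contact_force: [0.1, -0.3, -1.7]
opening: 0.41
finger_force: 61.4
[  0  81  65  23 902] ztop 0.134 x [0.5659 0.5754] y [0.3505 0.3634] mid [0.5707 0.3569 0.1316] rect ((0.009643987752497196, 0.01602504402399063), 0.8242281675338745)
[ 213  204  143   93 3384] ztop 0.191 x [0.4871 0.4948] y [0.2054 0.2407] mid [0.4909 0.2231 0.1889] rect ((0.01180163025856018, 0.03825190290808678), 1.629289984703064)
[159 207  54  32 310] ztop 0.137 x [0.4894 0.4938] y [0.2519 0.2824] mid [0.4916 0.2671 0.1348] rect ((0.007912565022706985, 0.03289235010743141), 14.312834739685059)
[ 39 272  65  21 815] ztop 0.121 x [0.4365 0.4388] y [0.345 0.378] mid [0.4376 0.3615 0.1186] rect ((0.03628482297062874, 0.004251622594892979), 86.9692611694336)
hook [0.5496 0.2219 0.1535] 712 0.5393
hook [0.5756 0.222  0.1527] 1145 0.56
hook [0.5988 0.2221 0.1527] 727 0.59
[0.491  0.225  0.1488]
```

```bash
python3 -m pendant '[{"dx":3,"dy":0.1,"dz":0,"twist":0},{"dx":6,"dy":0.1,"dz":0,"twist":0},{"dx":9,"dy":0.1,"dz":0,"twist":0},{"dx":12,"dy":0.1,"dz":0,"twist":0},{"dx":15,"dy":0.1,"dz":0,"twist":0},{"dx":17,"dy":0.1,"dz":0,"twist":0},{"dx":17,"dy":0.1,"dz":0,"twist":0},{"dx":17,"dy":0.1,"dz":0,"twist":0}]'
python3 -m pendant '[{"dx":0,"dy":0,"dz":0.8,"twist":0},{"dx":0,"dy":0,"dz":1.4,"twist":0},{"dx":0,"dy":0,"dz":1.8,"twist":0},{"dx":0,"dy":0,"dz":1.8,"twist":0},{"dx":0,"dy":0,"dz":1.8,"twist":0}]'
```

```text
time: 7.6
eef_pos: [0.6591, 0.2236, 0.147]
tcp_rot: [1.0, 0.0, 0.0, -0.0]
contact_force: [0.6, 0.0, -1.8]
opening: 0.413
finger_force: 61.5
time: 8.22
eef_pos: [0.6594, 0.2234, 0.1283]
tcp_rot: [1.0, 0.0, 0.0, -0.0]
contact_force: [-1.2, 0.2, -0.6]
opening: 0.412
finger_force: 61.7
```

```bash
python3 -m pendant '[{"dx":0,"dy":0,"dz":0.2,"twist":0},{"dx":0,"dy":0,"dz":0.2,"twist":0}]'
python3 -m pendant '[{"dx":0,"dy":0,"dz":0,"twist":0},{"dx":0,"dy":0,"dz":0,"twist":0},{"dx":0,"dy":0,"dz":0,"twist":0},{"dx":0,"dy":0,"dz":0,"twist":0},{"dx":0,"dy":0,"dz":-3,"twist":0},{"dx":0,"dy":0,"dz":-8,"twist":0},{"dx":0,"dy":0,"dz":-14,"twist":0},{"dx":-3,"dy":-4,"dz":-16,"twist":0},{"dx":-6,"dy":-9,"dz":-16,"twist":0},{"dx":-8.8,"dy":-14.6,"dz":-16,"twist":0}]' 100
python3 -m pendant '[{"dx":0,"dy":0,"dz":0,"twist":0},{"dx":0,"dy":0,"dz":0,"twist":0}]'; python3 w.py w3.png
```

```text
time: 8.48
eef_pos: [0.6596, 0.2234, 0.1281]
tcp_rot: [1.0, 0.0, 0.0, 0.0]
contact_force: [-3.5, -1.8, 4.2]
opening: 0.411
finger_force: 62.4
time: 9.72
eef_pos: [0.5709, 0.3701, 0.2872]
tcp_rot: [1.0, -0.001, 0.001, -0.0]
contact_force: [0.8, 0.8, -0.3]
opening: 1.0
finger_force: 0.0
time: 9.98
eef_pos: [0.5715, 0.3691, 0.2861]
tcp_rot: [1.0, 0.0, 0.0, 0.0]
contact_force: [-0.3, -0.1, -0.1]
opening: 1.001
finger_force: 0.0
[   0    0  106   36 2908] ztop 0.12 x [0.7383 0.7478] y [0.5313 0.6206] mid [0.743 0.576 0.118] rect ((0.09744203835725784, 0.011562924832105637), 88.31535339355469)
[   0   43  118  230 4657] ztop 0.12 x [0.4487 0.7066] y [0.5345 0.6778] mid [0.5777 0.6062 0.1175] rect ((0.14324212074279785, 0.261331170797348), 85.1258316040039)
[374  87  36  14 326] ztop 0.172 x [0.6531 0.662 ] y [0.2333 0.2402] mid [0.6576 0.2368 0.1694] rect ((0.009306204505264759, 0.0077981832437217236), 1.495437741279602)
[333  93   8  10  62] ztop 0.117 x [0.6519 0.661 ] y [0.278  0.2818] mid [0.6564 0.2799 0.1145] rect ((0.009359614923596382, 0.0039886063896119595), 0.9652003049850464)
[411  94  33   6 107] ztop 0.172 x [0.6532 0.6554] y [0.2035 0.2293] mid [0.6543 0.2164 0.1694] rect ((0.002478045178577304, 0.02814446948468685), 3.4045658111572266)
[240 168  32   8 173] ztop 0.135 x [0.5745 0.5761] y [0.3524 0.3849] mid [0.5753 0.3686 0.1318] rect ((0.0016912741120904684, 0.03412160277366638), 0.8910029530525208)
[248 270  27  16 276] ztop 0.122 x [0.428  0.4384] y [0.3454 0.3774] mid [0.4332 0.3614 0.1196] rect ((0.011250889860093594, 0.03334754332900047), 0.12805110216140747)
hook [0.5479 0.2243 0.1541] 185 0.5397
hook [0.5752 0.2239 0.1527] 246 0.56
hook [0.6054 0.2239 0.1526] 266 0.5901
hook [0.6356 0.224  0.1527] 293 0.6202
hook [0.66   0.2233 0.1708] 697 0.6505
hook [0.6934 0.225  0.153 ] 528 0.68
[0.572  0.3684 0.2861]
```

View pics/w3.png

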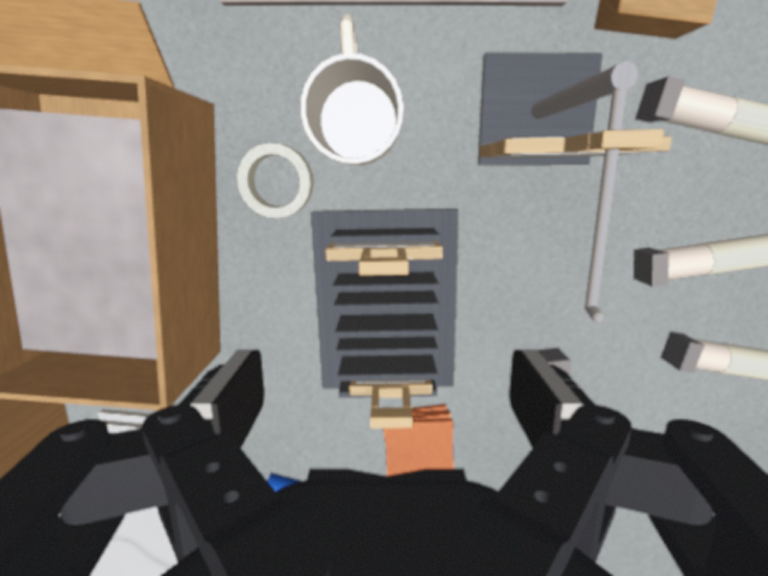

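L hangs straight at (605,140), top at .172 as expected. Now M, at (384,265).

```bash
python3 -m pendant '[{"dx":0.2,"dy":0,"dz":6,"twist":0},{"dx":0.2,"dy":0,"dz":12,"twist":0},{"dx":0.2,"dy":0,"dz":17,"twist":0},{"dx":0.2,"dy":0,"dz":19.5,"twist":0},{"dx":0.2,"dy":0,"dz":19.5,"twist":0},{"dx":0.2,"dy":0,"dz":19.5,"twist":0}]'
python3 -m pendant '[{"dx":0,"dy":0,"dz":0,"twist":0},{"dx":0,"dy":0,"dz":0,"twist":0},{"dx":0,"dy":0,"dz":0,"twist":0},{"dx":0,"dy":0,"dz":0,"twist":0},{"dx":0,"dy":0,"dz":0,"twist":0},{"dx":0,"dy":0,"dz":0,"twist":0}]' 0 60
```

```text
time: 10.78
eef_pos: [0.5752, 0.3687, 0.093]
tcp_rot: [1.0, -0.001, 0.001, -0.001]
contact_force: [0.1, -0.1, 0.7]
opening: 0.999
finger_force: 0.0
time: 11.52
eef_pos: [0.5739, 0.3696, 0.0924]
tcp_rot: [1.0, 0.0, 0.001, -0.0]
contact_force: [-0.5, 1.0, 4.7]
opening: 0.413
finger_force: 60.2
```

```bash
python3 -m pendant '[{"dx":0,"dy":0,"dz":-5,"twist":0},{"dx":0,"dy":0,"dz":-11,"twist":0},{"dx":-4,"dy":0,"dz":-14,"twist":0},{"dx":-8.3,"dy":3,"dz":-14,"twist":0},{"dx":-8.3,"dy":9,"dz":-14,"twist":0},{"dx":-8.3,"dy":14.5,"dz":-14,"twist":0},{"dx":-8.3,"dy":14.5,"dz":-10,"twist":0},{"dx":-8.3,"dy":14.5,"dz":-6,"twist":0},{"dx":-8.3,"dy":14.5,"dz":-5.6,"twist":0},{"dx":-8.3,"dy":14.5,"dz":-5.6,"twist":0}]'
python3 -m pendant '[{"dx":0,"dy":0,"dz":0,"twist":0},{"dx":0,"dy":0,"dz":0,"twist":0}]'
python3 w.py
```

```text
time: 12.78
eef_pos: [0.4905, 0.2243, 0.1474]
tcp_rot: [1.0, 0.0, -0.0, 0.0]
contact_force: [0.6, -0.8, -1.1]
opening: 0.409
finger_force: 61.5
time: 13.02
eef_pos: [0.4914, 0.2247, 0.149]
tcp_rot: [1.0, 0.0, 0.001, -0.0]
contact_force: [0.1, 0.2, -1.3]
opening: 0.408
finger_force: 61.5
[ 214  204  124   94 3392] ztop 0.191 x [0.4876 0.4939] y [0.2051 0.2402] mid [0.4907 0.2227 0.1885] rect ((0.011281783692538738, 0.03793467953801155), 3.737455129623413)
[176 206  36  22 255] ztop 0.137 x [0.4926 0.494 ] y [0.2513 0.2718] mid [0.4933 0.2615 0.1345] rect ((0.0018741691019386053, 0.021717851981520653), 2.0754029750823975)
[ 39 273  65  20 801] ztop 0.121 x [0.4366 0.4389] y [0.3447 0.3781] mid [0.4377 0.3614 0.1185] rect ((0.036084748804569244, 0.003979888278990984), 87.58515167236328)
hook [0.5495 0.2216 0.1536] 714 0.5392
hook [0.5758 0.2221 0.1527] 1099 0.56
hook [0.5988 0.2218 0.1527] 777 0.59
[0.4912 0.2246 0.1487]
```

```bash
python3 -m pendant '[{"dx":3,"dy":0.1,"dz":0,"twist":0},{"dx":6,"dy":0.1,"dz":0,"twist":0},{"dx":9,"dy":0.1,"dz":0,"twist":0},{"dx":12,"dy":0.1,"dz":0,"twist":0},{"dx":13.4,"dy":0.1,"dz":0,"twist":0},{"dx":13.4,"dy":0.1,"dz":0,"twist":0},{"dx":13.4,"dy":0.1,"dz":0,"twist":0}]'
python3 -m pendant '[{"dx":0,"dy":0,"dz":0.8,"twist":0},{"dx":0,"dy":0,"dz":1.4,"twist":0},{"dx":0,"dy":0,"dz":1.9,"twist":0},{"dx":0,"dy":0,"dz":1.9,"twist":0},{"dx":0,"dy":0,"dz":1.9,"twist":0}]'
```

```text
time: 13.95
eef_pos: [0.6235, 0.2234, 0.1472]
tcp_rot: [1.0, 0.0, -0.001, 0.0]
contact_force: [-0.3, 0.0, -1.2]
opening: 0.41
finger_force: 61.6
time: 14.58
eef_pos: [0.6242, 0.2233, 0.1289]
tcp_rot: [1.0, 0.0, -0.0, 0.0]
contact_force: [-3.5, -0.5, 3.4]
opening: 0.416
finger_force: 62.2
```

```bash
python3 -m pendant '[{"dx":0,"dy":0,"dz":0,"twist":0},{"dx":0,"dy":0,"dz":0,"twist":0},{"dx":0,"dy":0,"dz":0,"twist":0},{"dx":0,"dy":0,"dz":0,"twist":0},{"dx":0,"dy":0,"dz":-3,"twist":0},{"dx":0,"dy":0,"dz":-8,"twist":0},{"dx":-2,"dy":-1,"dz":-13,"twist":0},{"dx":-7,"dy":-5,"dz":-14,"twist":0},{"dx":-12,"dy":-9,"dz":-14,"twist":0},{"dx":-17,"dy":-13,"dz":-14,"twist":0}]' 100
python3 -m pendant '[{"dx":-1.9,"dy":-1,"dz":0,"twist":0},{"dx":-1.9,"dy":-1,"dz":0,"twist":0},{"dx":-1.9,"dy":-1,"dz":0,"twist":0}]'; python3 w.py w4.png
```

```text
time: 15.82
eef_pos: [0.4573, 0.3508, 0.2689]
tcp_rot: [1.0, -0.0, 0.001, -0.0]
contact_force: [1.2, 1.3, 0.6]
opening: 0.998
finger_force: 0.0
time: 16.2
eef_pos: [0.4409, 0.3591, 0.2683]
tcp_rot: [1.0, -0.001, 0.0, 0.0]
contact_force: [0.2, -0.3, 0.7]
opening: 0.996
finger_force: 0.0
[   0    0   88  177 3401] ztop 0.12 x [0.4468 0.6067] y [0.541  0.6257] mid [0.5268 0.5833 0.1174] rect ((0.08750835061073303, 0.17025132477283478), 85.43448638916016)
[236 177  33  10 181] ztop 0.122 x [0.4341 0.4381] y [0.3456 0.3791] mid [0.4361 0.3623 0.1197] rect ((0.0349322184920311, 0.004887242801487446), 83.97449493408203)
hook [0.5491 0.2239 0.1536] 288 0.5396
hook [0.575  0.2237 0.1525] 394 0.56
hook [0.5948 0.2242 0.1527] 146 0.59
[0.441  0.359  0.2683]
```

View pics/w4.png

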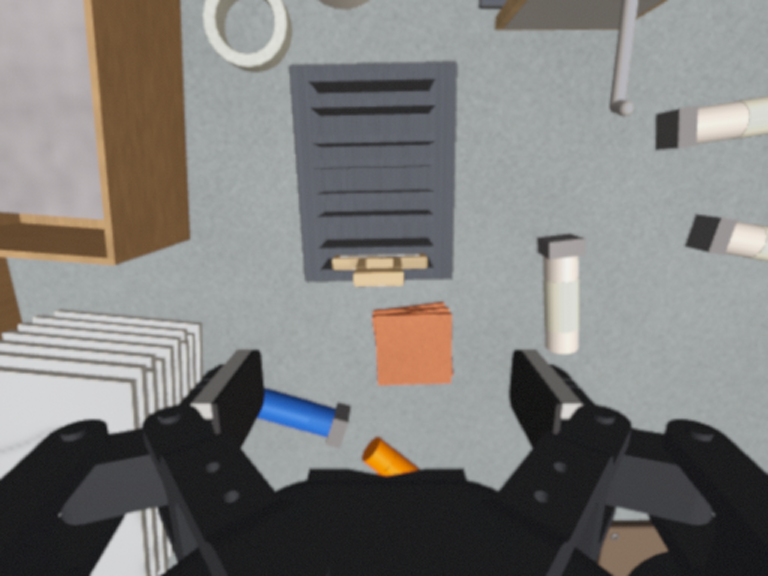

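```bash
python3 -m pendant '[{"dx":-0.2,"dy":0,"dz":5,"twist":0},{"dx":-0.2,"dy":0,"dz":9,"twist":0},{"dx":-0.2,"dy":0,"dz":11,"twist":0},{"dx":-0.2,"dy":0,"dz":11,"twist":0},{"dx":-0.2,"dy":0,"dz":11,"twist":0}]'
```

```text
time: 16.88
eef_pos: [0.4391, 0.3603, 0.1603]
tcp_rot: [1.0, -0.0, 0.001, -0.001]
contact_force: [-0.2, 0.2, 0.1]
opening: 0.995
finger_force: 0.0
```

```bash
python3 -m pendant '[{"dx":-0.5,"dy":-0.3,"dz":0,"twist":0},{"dx":-0.5,"dy":-0.3,"dz":4,"twist":0},{"dx":-0.5,"dy":-0.3,"dz":7,"twist":0},{"dx":-0.5,"dy":-0.3,"dz":8.2,"twist":0},{"dx":-0.5,"dy":-0.3,"dz":8.2,"twist":0},{"dx":-0.5,"dy":-0.3,"dz":8.2,"twist":0}]'
python3 -m pendant '[{"dx":0,"dy":0,"dz":0,"twist":0},{"dx":0,"dy":0,"dz":0,"twist":0},{"dx":0,"dy":0,"dz":0,"twist":0},{"dx":0,"dy":0,"dz":0,"twist":0},{"dx":0,"dy":0,"dz":0,"twist":0},{"dx":0,"dy":0,"dz":0,"twist":0}]' 0 60
```

```text
time: 17.62
eef_pos: [0.4337, 0.3636, 0.0782]
tcp_rot: [1.0, 0.0, 0.001, -0.001]
contact_force: [-0.4, -0.1, 0.2]
opening: 1.0
finger_force: 0.0
time: 18.38
eef_pos: [0.4329, 0.3631, 0.0768]
tcp_rot: [1.0, 0.0, 0.0, -0.0]
contact_force: [0.2, 1.0, 3.6]
opening: 0.411
finger_force: 59.9
```

```bash
python3 -m pendant '[{"dx":0,"dy":0,"dz":-5,"twist":0},{"dx":0,"dy":0,"dz":-10,"twist":0},{"dx":1,"dy":1,"dz":-13,"twist":0},{"dx":4,"dy":4,"dz":-13,"twist":0},{"dx":5.5,"dy":9,"dz":-13,"twist":0},{"dx":5.5,"dy":13.9,"dz":-12,"twist":0},{"dx":5.5,"dy":13.9,"dz":-9,"twist":0},{"dx":5.5,"dy":13.9,"dz":-6.9,"twist":0},{"dx":5.5,"dy":13.9,"dz":-6.9,"twist":0},{"dx":5.5,"dy":13.9,"dz":-6.9,"twist":0}]'
python3 -m pendant '[{"dx":0,"dy":0,"dz":0,"twist":0},{"dx":0,"dy":0,"dz":0,"twist":0}]'
python3 w.py
```

```text
time: 19.62
eef_pos: [0.4879, 0.224, 0.1458]
tcp_rot: [1.0, 0.0, 0.0, -0.0]
contact_force: [0.3, -0.5, -1.3]
opening: 0.41
finger_force: 61.5
time: 19.88
eef_pos: [0.4881, 0.2242, 0.1463]
tcp_rot: [1.0, 0.0, 0.001, -0.0]
contact_force: [0.1, 0.7, -0.6]
opening: 0.41
finger_force: 61.5
[170   0  79  12 243] ztop 0.116 x [0.6154 0.6166] y [0.2293 0.2697] mid [0.616  0.2495 0.114 ] rect ((0.001382331014610827, 0.043163225054740906), 0.3427563011646271)
[269   0  77  10 190] ztop 0.114 x [0.6162 0.6173] y [0.1741 0.2149] mid [0.6167 0.1945 0.1123] rect ((0.0010447470704093575, 0.04280783236026764), 0.934095561504364)
[ 190  201  133   93 3694] ztop 0.191 x [0.4888 0.4938] y [0.2046 0.2395] mid [0.4913 0.222  0.1884] rect ((0.0385063998401165, 0.012507043778896332), 87.97622680664062)
hook [0.5493 0.2217 0.1536] 735 0.5391
hook [0.576  0.2217 0.1527] 1217 0.5603
hook [0.5967 0.2222 0.1527] 601 0.59
[0.488  0.2241 0.1461]
```

```bash
python3 -m pendant '[{"dx":3,"dy":0.1,"dz":0,"twist":0},{"dx":6,"dy":0.1,"dz":0,"twist":0},{"dx":9,"dy":0.1,"dz":0,"twist":0},{"dx":10.3,"dy":0.1,"dz":0,"twist":0},{"dx":10.3,"dy":0.1,"dz":0,"twist":0},{"dx":10.3,"dy":0.1,"dz":0,"twist":0}]'
python3 -m pendant '[{"dx":0,"dy":0,"dz":0.8,"twist":0},{"dx":0,"dy":0,"dz":1.4,"twist":0},{"dx":0,"dy":0,"dz":1.9,"twist":0},{"dx":0,"dy":0,"dz":1.9,"twist":0},{"dx":0,"dy":0,"dz":1.9,"twist":0}]'
```

```text
time: 20.68
eef_pos: [0.5896, 0.223, 0.145]
tcp_rot: [1.0, 0.0, -0.001, 0.0]
contact_force: [-0.2, -0.1, -1.5]
opening: 0.414
finger_force: 61.5
time: 21.3
eef_pos: [0.5905, 0.223, 0.1264]
tcp_rot: [1.0, 0.0, -0.0, -0.0]
contact_force: [-2.2, 0.5, -0.3]
opening: 0.409
finger_force: 61.8
```

```bash
python3 -m pendant '[{"dx":0,"dy":0,"dz":0.2,"twist":0},{"dx":0,"dy":0,"dz":0.2,"twist":0}]'
python3 -m pendant '[{"dx":0,"dy":0,"dz":0,"twist":0},{"dx":0,"dy":0,"dz":0,"twist":0},{"dx":0,"dy":0,"dz":0,"twist":0},{"dx":0,"dy":0,"dz":0,"twist":0},{"dx":0,"dy":0,"dz":-3,"twist":0},{"dx":0,"dy":0,"dz":-8,"twist":0},{"dx":0,"dy":0,"dz":-14,"twist":0},{"dx":0,"dy":6,"dz":-16,"twist":0},{"dx":0,"dy":12,"dz":-17,"twist":0},{"dx":0,"dy":18,"dz":-18,"twist":0}]' 100
python3 -m pendant '[{"dx":0,"dy":5,"dz":-2,"twist":0},{"dx":0,"dy":5,"dz":-5,"twist":0},{"dx":0,"dy":5,"dz":-5,"twist":0},{"dx":0,"dy":5,"dz":-5,"twist":0}]'
cat > t.py <<'E'
from h import *
def tubes(c):
    P=cloud(c); hsv=cv2.cvtColor(c['img'],cv2.COLOR_RGB2HSV); x,y,z=P[...,0],P[...,1],P[...,2]
    m=np.isfinite(z)&(z>.010)&(z<.075)&(x>.3)&(x<.85)&(y>-.5)&(y<.3)&((hsv[...,1]<75)&(hsv[...,2]>130)|(hsv[...,2]<110)&(hsv[...,1]<60))
    m=cv2.morphologyEx(m.astype(np.uint8),cv2.MORPH_OPEN,np.ones((3,3)))
    k,l,st,_=cv2.connectedComponentsWithStats(m)
    for i in range(1,k):
        if st[i,4]<400: continue
        q=P[l==i]; (mx,my),(w,h),a=cv2.minAreaRect(q[:,:2].astype(np.float32))
        e,V=np.linalg.eigh(np.cov(q[:,:2].T)); v=V[:,1]; v=v*np.sign(v[1]); t=(q[:,:2]-q[:,:2].mean(0))@v; s=(q[:,:2]-q[:,:2].mean(0))@[-v[1],v[0]]
        lo,hi=np.percentile(t,[.3,99.7]); top=q[(q[:,2]>np.percentile(q[:,2],60))][:,:2]
        mid=q[:,:2].mean(0)+v*(lo+hi)/2; n=np.array([-v[1],v[0]]); mid=mid+n*(np.median((top-mid)@n))
        print(st[i],'mid',mid.round(4),'rectc',np.round([mx,my],4),'wh',np.round([w,h],3),'len',(hi-lo).round(3),'ang(deg)',np.degrees(np.arctan2(v[1],v[0])).round(1),'ztop',np.percentile(q[:,2],95).round(3))
if __name__=='__main__':
    import sys
    c=cam('wrist'); tubes(c); print(ctrl.get_state()['eef_pos'].round(4))
    if len(sys.argv)>1: save(c,sys.argv[1])
E
python3 t.py w5.png
python3 - <<'E'
from h import *
c=cam('side'); save(c,'s2.png',(130,130,330,330),2.5)
E
```

```text
time: 21.55
eef_pos: [0.5906, 0.223, 0.1261]
tcp_rot: [1.0, 0.0, -0.0, 0.0]
contact_force: [-4.7, -1.8, 6.2]
opening: 0.412
finger_force: 62.6
time: 22.8
eef_pos: [0.5906, 0.0414, 0.3051]
tcp_rot: [1.0, 0.0, 0.001, 0.0]
contact_force: [1.1, -1.0, 0.0]
opening: 1.001
finger_force: 0.0
time: 23.3
eef_pos: [0.5903, -0.0066, 0.353]
tcp_rot: [1.0, 0.0, -0.001, -0.0]
contact_force: [0.2, 0.2, 0.6]
opening: 0.997
finger_force: 0.0
[ 362    0  150   63 4452] mid [ 0.7958 -0.2824] rectc [ 0.8016 -0.284 ] wh [0.077 0.233] len 0.224 ang(deg) 104.0 ztop 0.07
[ 313    7   47   52 1744] mid [ 0.773  -0.1246] rectc [ 0.7729 -0.1237] wh [0.059 0.059] len 0.057 ang(deg) 151.3 ztop 0.061
[ 35  11  80  23 717] mid [0.7824 0.2529] rectc [0.7821 0.2516] wh [0.029 0.094] len 0.092 ang(deg) 94.7 ztop 0.072
[ 174   73  129   45 2615] mid [0.6854 0.0217] rectc [0.6857 0.0218] wh [0.205 0.033] len 0.204 ang(deg) 79.1 ztop 0.033
[ 191  158  103   33 1824] mid [0.5576 0.017 ] rectc [0.5574 0.0171] wh [0.032 0.175] len 0.174 ang(deg) 98.8 ztop 0.033
[ 223  219   80   29 1323] mid [ 0.4409 -0.019 ] rectc [ 0.4407 -0.0189] wh [0.145 0.033] len 0.144 ang(deg) 80.9 ztop 0.033
[ 0.5901 -0.0063  0.3524]
```

View pics/w5.png

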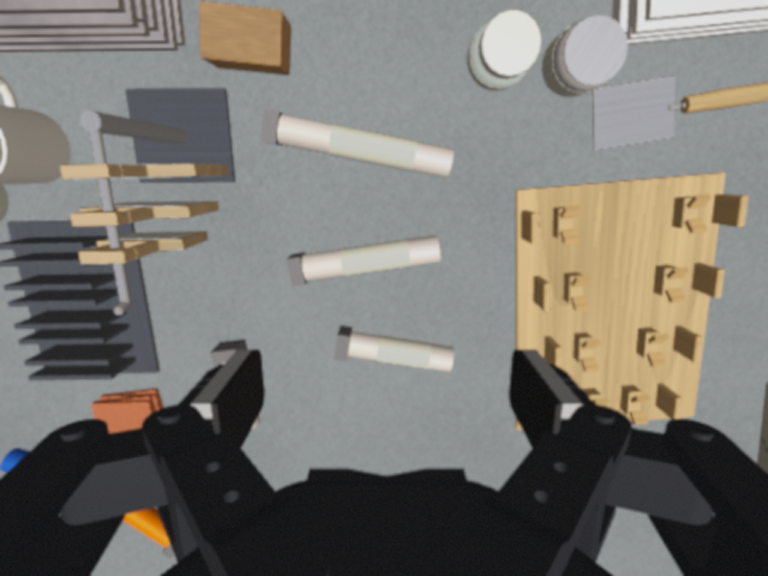

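View pics/s2.png

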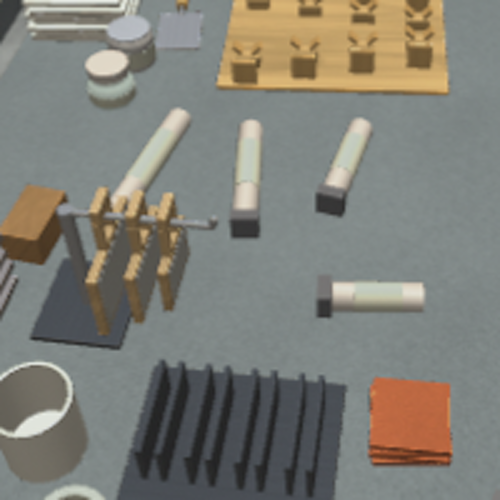

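All three boards hang cleanly on the rod: (95,170), (95,215) and (110,250) in the wrist view. The tubes are A at (360,145), B (365,260) and C (400,350), and their lengths match. Now the cradle frame.

Run:
```python
from h import *
c=cam('wrist')
for n,im,P in [('hi',c['img'],cloud(c)),('w1',*(lambda d:(d['img'],d['P']))(np.load('crad.npz')))]:
    hsv=cv2.cvtColor(im,cv2.COLOR_RGB2HSV);x,y,z=np.moveaxis(P,-1,0)
    w=np.isfinite(z)&(hsv[...,0]<28)&(hsv[...,1]>60)&(x>.33)&(x<.78)&(y>-.5)&(y<-.12)
    m=cv2.morphologyEx((w&(z>.003)&(z<.014)).astype(np.uint8),cv2.MORPH_OPEN,np.ones((3,3)))
    r=cv2.minAreaRect(P[m>0][:,:2].astype(np.float32)); print(n,'base',np.round(r[0],4),np.round(r[1],4),round(r[2],2),'z',np.median(z[m>0]).round(4))
    m=(w&(z>.022)&(z<.08)).astype(np.uint8)
    k,l,st,_=cv2.connectedComponentsWithStats(m)
    for i in range(1,k):
        if st[i,4]>25:
            q=P[l==i]; print('  ',st[i],'c',((np.percentile(q,2,0)+np.percentile(q,98,0))/2).round(4),'size',(np.percentile(q,98,0)-np.percentile(q,2,0)).round(3),'zmax',q[:,2].max().round(3))
```

```text
hi base [ 0.5305 -0.2887] [0.4017 0.2404] 4.69 z 0.0078
   [454 129  21  27 356] c [ 0.6146 -0.351   0.0335] size [0.04  0.018 0.021] zmax 0.045
   [480 129  19  22 329] c [ 0.6179 -0.3925  0.0355] size [0.032 0.008 0.026] zmax 0.051
   [372 136  15  27 292] c [ 0.6017 -0.211   0.0336] size [0.04  0.016 0.021] zmax 0.045
   [350 140  10  23 207] c [ 0.598  -0.1698  0.036 ] size [0.033 0.009 0.027] zmax 0.05
   [466 176  18  23 302] c [ 0.5368 -0.3841  0.036 ] size [0.032 0.009 0.026] zmax 0.05
   [441 178  20  24 328] c [ 0.5332 -0.3438  0.0334] size [0.04  0.018 0.022] zmax 0.045
   [379 183  15  24 264] c [ 0.5232 -0.2329  0.0338] size [0.04  0.016 0.021] zmax 0.045
   [358 185  10  23 199] c [ 0.52   -0.1913  0.0357] size [0.033 0.009 0.027] zmax 0.05
   [453 219  16  22 238] c [ 0.4565 -0.3757  0.0357] size [0.031 0.009 0.026] zmax 0.05
   [429 221  18  23 279] c [ 0.4521 -0.3357  0.0333] size [0.039 0.018 0.021] zmax 0.045
   [385 225  15  23 268] c [ 0.4451 -0.254   0.0335] size [0.039 0.018 0.021] zmax 0.044
   [366 226  10  20 149] c [ 0.4442 -0.2128  0.0365] size [0.027 0.00
[... 976 characters left out ...]
0  18  26 307] c [ 0.5199 -0.1928  0.0356] size [0.032 0.008 0.026] zmax 0.049
   [241 210   7  27 158] c [ 0.4553 -0.3785  0.0358] size [0.033 0.009 0.026] zmax 0.05
   [210 212  15  28 308] c [ 0.4521 -0.3366  0.0335] size [0.039 0.018 0.02 ] zmax 0.045
   [157 216  18  21 216] c [ 0.4489 -0.2554  0.0332] size [0.031 0.018 0.021] zmax 0.044
   [132 218  15  27 272] c [ 0.4412 -0.2141  0.0357] size [0.032 0.009 0.026] zmax 0.049
   [236 256   8  27 152] c [ 0.3753 -0.3701  0.0356] size [0.032 0.009 0.026] zmax 0.049
   [207 258  14  27 280] c [ 0.3712 -0.328   0.0335] size [0.038 0.018 0.021] zmax 0.045
   [176 260  15  27 298] c [ 0.3671 -0.2779  0.0334] size [0.038 0.017 0.021] zmax 0.045
```

Groove frames in the world, with the groove axis at 95.1°:
- A: (.608,-.2815)
- B: (.528,-.2885)
- C: (.4487,-.295)
- D: (.3692,-.3028)

The spacing checks out at 80 mm. Going to tube A.

```bash
python3 -m pendant '[{"dx":2,"dy":-1,"dz":2,"twist":-10},{"dx":4,"dy":-2,"dz":4,"twist":-20},{"dx":6,"dy":-2.8,"dz":6,"twist":-30},{"dx":8,"dy":-2.8,"dz":8,"twist":-40},{"dx":9.5,"dy":-2.8,"dz":10,"twist":-50},{"dx":9.5,"dy":-2.8,"dz":12,"twist":-60},{"dx":9.5,"dy":-2.8,"dz":14,"twist":-70},{"dx":9.5,"dy":-2.8,"dz":16,"twist":-79},{"dx":9.5,"dy":-2.8,"dz":16,"twist":-79},{"dx":9.5,"dy":-2.8,"dz":16,"twist":-79}]'
python3 t.py
cat > g.py <<'E'
# rows needed from the measured pose to a world target: x y z yaw(deg)
from h import *
import sys
x,y,z,a=map(float,sys.argv[1:]); s=ctrl.get_state(); M=R.from_quat(s['tcp_rot']).as_matrix()
d=M.T@(np.array([x,y,z])-s['eef_pos'])*100; yaw=np.degrees(np.arctan2(M[1,0],M[0,0])); t=(yaw-a+90)%180-90
print('d',d.round(2),'twist',t.round(1),'yaw',yaw.round(1))
E
python3 g.py .6854 .0217 .003 79.1
```

```text
time: 24.7
eef_pos: [0.6858, 0.0213, 0.1946]
tcp_rot: [0.772, 0.635, 0.0, 0.0]
contact_force: [-0.6, -1.1, 0.7]
opening: 0.999
finger_force: 0.0
[  0  47  22  37 524] mid [0.4477 0.1885] rectc [0.4455 0.1864] wh [0.037 0.018] len 0.035 ang(deg) 86.2 ztop 0.031
[ 241   77   32  179 4811] mid [0.686  0.0219] rectc [0.6859 0.0214] wh [0.205 0.033] len 0.204 ang(deg) 79.3 ztop 0.033
[ 103  120   89  143 3605] mid [0.5587 0.0177] rectc [0.5578 0.0173] wh [0.034 0.176] len 0.174 ang(deg) 99.8 ztop 0.033
[  39  182   54  106 2861] mid [ 0.4423 -0.0136] rectc [ 0.4417 -0.0144] wh [0.137 0.036] len 0.135 ang(deg) 81.3 ztop 0.033
[ 322  245   32   81 1249] mid [ 0.7542 -0.1484] rectc [ 0.7561 -0.1505] wh [0.115 0.029] len 0.111 ang(deg) 84.1 ztop 0.06
[399 362  31  22 539] mid [ 0.833  -0.2572] rectc [ 0.831  -0.2596] wh [0.035 0.038] len 0.043 ang(deg) 156.4 ztop 0.07
[0.6862 0.0211 0.1953]
d [ 0.04 -0.11 19.23] twist -0.2 yaw 78.9
```

```bash
python3 -m pendant '[{"dx":0,"dy":0,"dz":5,"twist":0},{"dx":0,"dy":0,"dz":10,"twist":0},{"dx":0,"dy":0,"dz":15,"twist":0},{"dx":0,"dy":0,"dz":18,"twist":0},{"dx":0,"dy":0,"dz":19.1,"twist":0},{"dx":0,"dy":0,"dz":19.1,"twist":0},{"dx":0,"dy":0,"dz":19.1,"twist":0}]'
python3 -m pendant '[{"dx":0,"dy":0,"dz":0,"twist":0},{"dx":0,"dy":0,"dz":0,"twist":0},{"dx":0,"dy":0,"dz":0,"twist":0},{"dx":0,"dy":0,"dz":0,"twist":0},{"dx":0,"dy":0,"dz":0,"twist":0},{"dx":0,"dy":0,"dz":0,"twist":0}]' 0 60
python3 -m pendant '[{"dx":0,"dy":0,"dz":-5,"twist":0},{"dx":0,"dy":0,"dz":-11,"twist":0},{"dx":0,"dy":0,"dz":-14,"twist":0},{"dx":0,"dy":0,"dz":-14,"twist":0},{"dx":0,"dy":0,"dz":-14,"twist":0}]'
python3 t.py; python3 g.py .608 -.2815 .12 95.1
```

```text
time: 25.62
eef_pos: [0.6875, 0.0208, 0.0059]
tcp_rot: [0.772, 0.636, 0.001, 0.002]
contact_force: [0.5, 0.1, 0.5]
opening: 1.002
finger_force: 0.0
time: 26.38
eef_pos: [0.6863, 0.0208, 0.0041]
tcp_rot: [0.772, 0.636, 0.0, 0.0]
contact_force: [0.1, 0.9, 3.6]
opening: 0.354
finger_force: 59.9
time: 27.0
eef_pos: [0.6838, 0.0211, 0.1399]
tcp_rot: [0.772, 0.636, -0.002, -0.002]
contact_force: [1.4, -0.7, -2.7]
opening: 0.35
finger_force: 60.1
[  72  120  105  149 4924] mid [0.5569 0.0269] rectc [0.556 0.026] wh [0.034 0.158] len 0.155 ang(deg) 99.4 ztop 0.033
[   0  193   67  126 3980] mid [ 0.4426 -0.0143] rectc [ 0.4446 -0.0157] wh [0.14  0.036] len 0.136 ang(deg) 81.0 ztop 0.033
[0.6835 0.0211 0.1393]
d [-31.15  -1.63   1.96] twist -16.1 yaw 79.0
```

```bash
python3 -m pendant '[{"dx":-5,"dy":0,"dz":0,"twist":-4},{"dx":-11,"dy":-0.5,"dz":0,"twist":-10},{"dx":-17,"dy":-1,"dz":0,"twist":-16},{"dx":-23,"dy":-1.6,"dz":0,"twist":-16},{"dx":-28,"dy":-1.6,"dz":0,"twist":-16},{"dx":-31.1,"dy":-1.6,"dz":2,"twist":-16},{"dx":-31.1,"dy":-1.6,"dz":4,"twist":-16},{"dx":-31.1,"dy":-1.6,"dz":5,"twist":-16},{"dx":-31.1,"dy":-1.6,"dz":5,"twist":-16}]'
python3 g.py .608 -.2815 .038 95.1
python3 - <<'E'
from h import *
c=cam('wrist'); save(c,'w6.png')
P=cloud(c);hsv=cv2.cvtColor(c['img'],cv2.COLOR_RGB2HSV);x,y,z=np.moveaxis(P,-1,0)
w=np.isfinite(z)&(hsv[...,0]<28)&(hsv[...,1]>60)&(x>.33)&(x<.78)&(y>-.5)&(y<-.12)&(z>.022)&(z<.08)
k,l,st,_=cv2.connectedComponentsWithStats(w.astype(np.uint8))
for i in range(1,k):
    if st[i,4]>80:
        q=P[l==i]; print('  ',st[i],'c',((np.percentile(q,2,0)+np.percentile(q,98,0))/2).round(4),'size',(np.percentile(q,98,0)-np.percentile(q,2,0)).round(3))
E
```

```text
time: 28.18
eef_pos: [0.6098, -0.2793, 0.0908]
tcp_rot: [0.675, 0.738, -0.0, -0.002]
contact_force: [-0.6, 0.0, -1.4]
opening: 0.349
finger_force: 60.0
d [-0.22 -0.18  5.28] twist -0.0 yaw 95.1
   [ 102   58   66   19 1073] c [ 0.5208 -0.1914  0.0365] size [0.032 0.009 0.024]
   [  0  84  61  16 839] c [ 0.4462 -0.2134  0.0358] size [0.026 0.01  0.025]
   [ 107  120   66   25 1479] c [ 0.5237 -0.2334  0.0339] size [0.04  0.017 0.02 ]
   [   0  140   72   26 1588] c [ 0.4468 -0.2548  0.0334] size [0.037 0.017 0.021]
   [  23  237   66   32 1403] c [ 0.4535 -0.3349  0.0335] size [0.038 0.018 0.02 ]
   [127 255  55  15 425] c [ 0.5313 -0.3378  0.0318] size [0.037 0.007 0.019]
   [ 35 285  60  28 966] c [ 0.4559 -0.3763  0.0355] size [0.032 0.009 0.026]
```

View pics/w6.png

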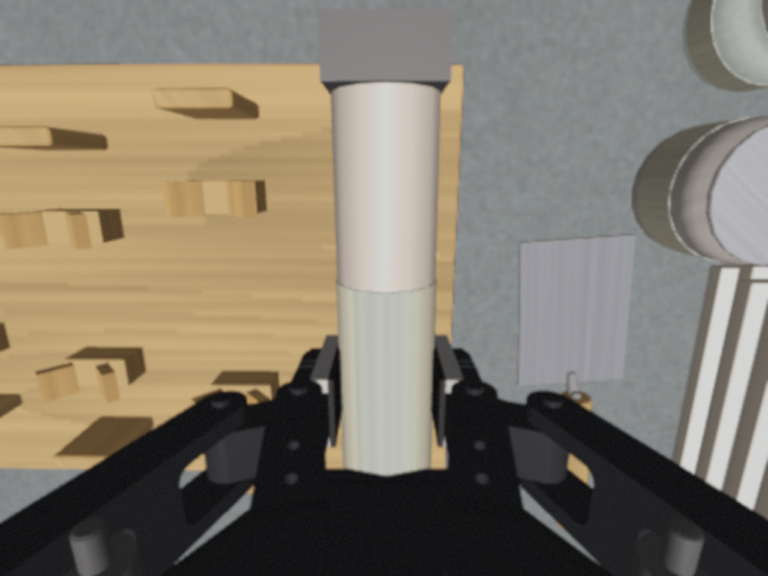

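Tube A is in the grip, parallel to the groove and over it; the cradle saddles re-measure within 1 mm. Lowering.

```bash
python3 -m pendant '[{"dx":-0.2,"dy":-0.15,"dz":1.5,"twist":0},{"dx":-0.2,"dy":-0.15,"dz":3,"twist":0},{"dx":-0.2,"dy":-0.15,"dz":4.3,"twist":0},{"dx":-0.2,"dy":-0.15,"dz":5,"twist":0},{"dx":-0.2,"dy":-0.15,"dz":5.3,"twist":0},{"dx":-0.2,"dy":-0.15,"dz":5.3,"twist":0},{"dx":-0.2,"dy":-0.15,"dz":5.3,"twist":0},{"dx":-0.2,"dy":-0.15,"dz":5.3,"twist":0}]'
```

```text
time: 29.22
eef_pos: [0.6097, -0.2837, 0.041]
tcp_rot: [0.676, 0.737, 0.0, 0.001]
contact_force: [0.1, -0.3, -2.8]
opening: 0.353
finger_force: 60.0
```

```bash
python3 -m pendant '[{"dx":0.2,"dy":-0.15,"dz":0.1,"twist":0},{"dx":0.2,"dy":-0.15,"dz":0.2,"twist":0},{"dx":0.2,"dy":-0.15,"dz":0.3,"twist":0},{"dx":0.2,"dy":-0.15,"dz":0.3,"twist":0},{"dx":0.2,"dy":-0.15,"dz":0.3,"twist":0}]'
```

```text
time: 29.85
eef_pos: [0.6078, -0.2814, 0.038]
tcp_rot: [0.676, 0.737, 0.0, -0.0]
contact_force: [-1.9, 3.4, 4.2]
opening: 0.355
finger_force: 60.6
```

```bash
python3 -m pendant '[{"dx":0,"dy":0,"dz":0.1,"twist":0},{"dx":0,"dy":0,"dz":0.1,"twist":0},{"dx":0,"dy":0,"dz":0.1,"twist":0},{"dx":0,"dy":0,"dz":0.1,"twist":0}]'
python3 -m pendant '[{"dx":0,"dy":0,"dz":0,"twist":0},{"dx":0,"dy":0,"dz":0,"twist":0},{"dx":0,"dy":0,"dz":0,"twist":0},{"dx":0,"dy":0,"dz":0,"twist":0},{"dx":0,"dy":0,"dz":-3,"twist":0},{"dx":0,"dy":0,"dz":-8,"twist":0},{"dx":0,"dy":0,"dz":-14,"twist":0},{"dx":0,"dy":0,"dz":-17,"twist":0},{"dx":0,"dy":0,"dz":-17,"twist":0},{"dx":0,"dy":0,"dz":-17,"twist":0}]' 60
python3 t.py; python3 g.py .558 .0175 .2 99
```

```text
time: 30.35
eef_pos: [0.608, -0.2814, 0.0378]
tcp_rot: [0.676, 0.737, 0.0, -0.0]
contact_force: [-2.9, 3.9, 7.0]
opening: 0.354
finger_force: 61.1
time: 31.6
eef_pos: [0.6069, -0.2811, 0.2044]
tcp_rot: [0.676, 0.737, -0.0, -0.001]
contact_force: [0.3, -0.0, -0.7]
opening: 0.6
finger_force: 0.0
[ 392    1   88   75 4508] mid [ 0.7718 -0.1263] rectc [ 0.7722 -0.1277] wh [0.059 0.061] len 0.059 ang(deg) 18.7 ztop 0.06
[ 242   74   35  193 5566] mid [ 0.6078 -0.2805] rectc [ 0.6083 -0.2861] wh [0.033 0.216] len 0.204 ang(deg) 95.0 ztop 0.066
[ 373   90   80   63 3589] mid [ 0.7671 -0.2083] rectc [ 0.7669 -0.2074] wh [0.064 0.063] len 0.063 ang(deg) 175.6 ztop 0.058
[ 403  153   94  145 8277] mid [ 0.826  -0.3183] rectc [ 0.8176 -0.3195] wh [0.065 0.165] len 0.158 ang(deg) 93.5 ztop 0.07
[395 155  23 109 833] mid [ 0.7937 -0.3178] rectc [ 0.7961 -0.318 ] wh [0.012 0.145] len 0.143 ang(deg) 95.5 ztop 0.033
[ 0.6066 -0.2809  0.2035]
d [30.15 -2.24  0.44] twist -4.0 yaw 95.0
```

A is seated at (.6078,-.2805), 95.0°, top at .066. Next B.

```bash
python3 -m pendant '[{"dx":5,"dy":0,"dz":0,"twist":0},{"dx":11,"dy":-1,"dz":0,"twist":-4},{"dx":17,"dy":-2.2,"dz":0,"twist":-4},{"dx":23,"dy":-2.2,"dz":0,"twist":-4},{"dx":28,"dy":-2.2,"dz":0,"twist":-4},{"dx":30.1,"dy":-2.2,"dz":0,"twist":-4},{"dx":30.1,"dy":-2.2,"dz":0,"twist":-4},{"dx":30.1,"dy":-2.2,"dz":0,"twist":-4}]' 100
python3 t.py;python3 g.py .558 .0175 .003 99
```

```text
time: 32.65
eef_pos: [0.5596, 0.0151, 0.2057]
tcp_rot: [0.65, 0.76, -0.001, -0.0]
contact_force: [0.1, -0.4, 0.6]
opening: 1.0
finger_force: 0.0
[ 68   0 112  11 692] mid [0.3922 0.1691] rectc [0.3921 0.1678] wh [0.115 0.01 ] len 0.114 ang(deg) 7.0 ztop 0.03
[372   0  25  42 583] mid [0.6529 0.1859] rectc [0.6529 0.1867] wh [0.038 0.002] len 0.036 ang(deg) 90.6 ztop 0.073
[487   0  25  33 589] mid [0.7825 0.2197] rectc [0.7901 0.223 ] wh [0.023 0.03 ] len 0.032 ang(deg) 110.2 ztop 0.041
[ 243   91   30  148 3873] mid [0.558  0.0177] rectc [0.5582 0.0173] wh [0.032 0.175] len 0.174 ang(deg) 98.6 ztop 0.033
[ 135  121   51  118 2995] mid [ 0.4409 -0.0185] rectc [ 0.4411 -0.0189] wh [0.146 0.033] len 0.144 ang(deg) 81.0 ztop 0.033
[0.5597 0.0148 0.2059]
d [ 0.3  -0.11 20.29] twist -0.1 yaw 98.9
```

```bash
python3 -m pendant '[{"dx":0.2,"dy":-0.1,"dz":5,"twist":0},{"dx":0.2,"dy":-0.1,"dz":10,"twist":0},{"dx":0.2,"dy":-0.1,"dz":15,"twist":0},{"dx":0.2,"dy":-0.1,"dz":19,"twist":0},{"dx":0.2,"dy":-0.1,"dz":20.2,"twist":0},{"dx":0.2,"dy":-0.1,"dz":20.2,"twist":0},{"dx":0.2,"dy":-0.1,"dz":20.2,"twist":0}]'
python3 -m pendant '[{"dx":0,"dy":0,"dz":0,"twist":0},{"dx":0,"dy":0,"dz":0,"twist":0},{"dx":0,"dy":0,"dz":0,"twist":0},{"dx":0,"dy":0,"dz":0,"twist":0},{"dx":0,"dy":0,"dz":0,"twist":0},{"dx":0,"dy":0,"dz":0,"twist":0}]' 0 60
python3 -m pendant '[{"dx":0,"dy":0,"dz":-5,"twist":0},{"dx":0,"dy":0,"dz":-11,"twist":0},{"dx":0,"dy":0,"dz":-14,"twist":0},{"dx":0,"dy":0,"dz":-14,"twist":0},{"dx":0,"dy":0,"dz":-14,"twist":0}]'
python3 g.py .528 -.2885 .042 95.1
```

```text
time: 33.58
eef_pos: [0.5601, 0.0175, 0.0064]
tcp_rot: [0.65, 0.76, 0.001, 0.002]
contact_force: [0.3, -0.6, -1.2]
opening: 1.002
finger_force: 0.0
time: 34.33
eef_pos: [0.5589, 0.0182, 0.0051]
tcp_rot: [0.649, 0.76, 0.0, 0.001]
contact_force: [-0.9, 1.1, 5.6]
opening: 0.354
finger_force: 59.8
time: 34.95
eef_pos: [0.5564, 0.0184, 0.1416]
tcp_rot: [0.649, 0.76, -0.001, -0.002]
contact_force: [-0.5, 0.1, -1.8]
opening: 0.354
finger_force: 60.1
d [-29.88  -7.57   9.95] twist 3.9 yaw 99.0
```

```bash
python3 -m pendant '[{"dx":-5,"dy":-1,"dz":0,"twist":4},{"dx":-11,"dy":-3,"dz":0,"twist":4},{"dx":-17,"dy":-5,"dz":0,"twist":4},{"dx":-23,"dy":-6.5,"dz":0,"twist":4},{"dx":-28,"dy":-7.5,"dz":0,"twist":4},{"dx":-30,"dy":-7.5,"dz":2,"twist":4},{"dx":-30,"dy":-7.5,"dz":5,"twist":4},{"dx":-30,"dy":-7.5,"dz":7.5,"twist":4},{"dx":-30,"dy":-7.5,"dz":7.5,"twist":4},{"dx":-30,"dy":-7.5,"dz":7.5,"twist":4}]'
python3 -m pendant '[{"dx":0,"dy":0,"dz":0,"twist":0},{"dx":0,"dy":0,"dz":0,"twist":0}]';python3 g.py .528 -.2885 .042 95.1
```

```text
time: 36.2
eef_pos: [0.5308, -0.2896, 0.0685]
tcp_rot: [0.675, 0.737, -0.0, -0.001]
contact_force: [-0.0, -0.6, -2.5]
opening: 0.353
finger_force: 60.1
time: 36.45
eef_pos: [0.5318, -0.2902, 0.0705]
tcp_rot: [0.675, 0.737, 0.0, 0.001]
contact_force: [0.3, 0.8, -1.1]
opening: 0.354
finger_force: 60.1
d [ 0.21 -0.36  2.85] twist -0.1 yaw 95.0
```

```bash
python3 -m pendant '[{"dx":0.2,"dy":-0.4,"dz":0,"twist":0},{"dx":0.2,"dy":-0.4,"dz":1,"twist":0},{"dx":0.2,"dy":-0.4,"dz":2,"twist":0},{"dx":0.2,"dy":-0.4,"dz":2.7,"twist":0},{"dx":0.2,"dy":-0.4,"dz":2.9,"twist":0},{"dx":0.2,"dy":-0.4,"dz":3.1,"twist":0},{"dx":0.2,"dy":-0.4,"dz":3.2,"twist":0},{"dx":0.2,"dy":-0.4,"dz":3.2,"twist":0},{"dx":0.2,"dy":-0.4,"dz":3.2,"twist":0}]'
```

```text
time: 37.58
eef_pos: [0.5281, -0.2886, 0.0391]
tcp_rot: [0.675, 0.738, 0.0, 0.001]
contact_force: [0.8, 2.9, 5.0]
opening: 0.351
finger_force: 60.9
```

Bearing at the right height. Hold briefly, then release with the fingers part open.

```bash
python3 -m pendant '[{"dx":0,"dy":0,"dz":0.1,"twist":0},{"dx":0,"dy":0,"dz":0.1,"twist":0},{"dx":0,"dy":0,"dz":0.1,"twist":0},{"dx":0,"dy":0,"dz":0.1,"twist":0}]'
python3 -m pendant '[{"dx":0,"dy":0,"dz":0,"twist":0},{"dx":0,"dy":0,"dz":0,"twist":0},{"dx":0,"dy":0,"dz":0,"twist":0},{"dx":0,"dy":0,"dz":0,"twist":0},{"dx":0,"dy":0,"dz":-3,"twist":0},{"dx":0,"dy":0,"dz":-8,"twist":0},{"dx":0,"dy":0,"dz":-14,"twist":0},{"dx":0,"dy":0,"dz":-17,"twist":0},{"dx":0,"dy":0,"dz":-17,"twist":0},{"dx":0,"dy":0,"dz":-17,"twist":0}]' 60
python3 t.py; python3 g.py .441 -.0187 .2 81
```

```text
time: 38.08
eef_pos: [0.5283, -0.2887, 0.0389]
tcp_rot: [0.675, 0.738, 0.0, 0.001]
contact_force: [-0.1, 3.3, 7.8]
opening: 0.355
finger_force: 61.3
time: 39.33
eef_pos: [0.5262, -0.2877, 0.2045]
tcp_rot: [0.676, 0.737, -0.0, -0.001]
contact_force: [0.2, 0.3, -0.3]
opening: 0.602
finger_force: 0.0
[ 464   11   48   67 2354] mid [ 0.7518 -0.1345] rectc [ 0.7605 -0.1303] wh [0.037 0.065] len 0.063 ang(deg) 110.2 ztop 0.059
[ 315   74   46  171 4836] mid [ 0.6061 -0.2655] rectc [ 0.6064 -0.2688] wh [0.033 0.182] len 0.174 ang(deg) 95.1 ztop 0.066
[ 243   93   35  164 4746] mid [ 0.5283 -0.2923] rectc [ 0.5286 -0.2943] wh [0.033 0.185] len 0.181 ang(deg) 94.8 ztop 0.066
[441  93  33  52 844] mid [ 0.7385 -0.2053] rectc [ 0.7458 -0.2049] wh [0.06  0.021] len 0.058 ang(deg) 87.1 ztop 0.042
[ 461   92   51   61 2549] mid [ 0.7626 -0.2099] rectc [ 0.7601 -0.2113] wh [0.045 0.063] len 0.061 ang(deg) 105.4 ztop 0.058
[ 449  154   63  173 7189] mid [ 0.8072 -0.3443] rectc [ 0.8132 -0.3439] wh [0.045 0.207] len 0.204 ang(deg) 99.2 ztop 0.07
[ 0.5259 -0.2875  0.2037]
d [27.51 -6.11  0.47] twist 14.0 yaw 95.0
```

```bash
python3 -m pendant '[{"dx":5,"dy":-1,"dz":0,"twist":5},{"dx":11,"dy":-2,"dz":0,"twist":14},{"dx":17,"dy":-4,"dz":0,"twist":14},{"dx":23,"dy":-5,"dz":0,"twist":14},{"dx":27.5,"dy":-6.1,"dz":0,"twist":14},{"dx":27.5,"dy":-6.1,"dz":0,"twist":14},{"dx":27.5,"dy":-6.1,"dz":0,"twist":14},{"dx":27.5,"dy":-6.1,"dz":0,"twist":14}]' 100
python3 t.py;python3 g.py .441 -.0187 .003 81
```

```text
time: 40.38
eef_pos: [0.4423, -0.0206, 0.2057]
tcp_rot: [0.761, 0.649, -0.0, -0.0]
contact_force: [0.2, -0.6, 0.3]
opening: 1.0
finger_force: 0.0
[121   0  71  20 822] mid [0.3674 0.1701] rectc [0.3671 0.1652] wh [0.015 0.069] len 0.067 ang(deg) 179.9 ztop 0.031
[ 241  106   31  122 3225] mid [ 0.4409 -0.018 ] rectc [ 0.4409 -0.0185] wh [0.145 0.033] len 0.144 ang(deg) 80.7 ztop 0.033
[489 244  23  43 687] mid [ 0.7414 -0.1936] rectc [ 0.7453 -0.1949] wh [0.052 0.015] len 0.051 ang(deg) 65.5 ztop 0.041
[402 339  26  45 895] mid [ 0.6085 -0.2959] rectc [ 0.609  -0.2972] wh [0.03  0.087] len 0.082 ang(deg) 91.0 ztop 0.066
[ 0.4424 -0.0206  0.2059]
d [ 0.17 -0.15 20.29] twist -0.1 yaw 80.9
```

```bash
python3 -m pendant '[{"dx":0.2,"dy":-0.1,"dz":5,"twist":0},{"dx":0.2,"dy":-0.1,"dz":10,"twist":0},{"dx":0.2,"dy":-0.1,"dz":15,"twist":0},{"dx":0.2,"dy":-0.1,"dz":19,"twist":0},{"dx":0.2,"dy":-0.1,"dz":20.2,"twist":0},{"dx":0.2,"dy":-0.1,"dz":20.2,"twist":0},{"dx":0.2,"dy":-0.1,"dz":20.2,"twist":0}]'
python3 -m pendant '[{"dx":0,"dy":0,"dz":0,"twist":0},{"dx":0,"dy":0,"dz":0,"twist":0},{"dx":0,"dy":0,"dz":0,"twist":0},{"dx":0,"dy":0,"dz":0,"twist":0},{"dx":0,"dy":0,"dz":0,"twist":0},{"dx":0,"dy":0,"dz":0,"twist":0}]' 0 60
python3 -m pendant '[{"dx":0,"dy":0,"dz":-5,"twist":0},{"dx":0,"dy":0,"dz":-11,"twist":0},{"dx":0,"dy":0,"dz":-14,"twist":0},{"dx":0,"dy":0,"dz":-14,"twist":0},{"dx":0,"dy":0,"dz":-14,"twist":0}]'
python3 g.py .4487 -.295 .066 95.1
```

```text
time: 41.3
eef_pos: [0.4432, -0.0181, 0.006]
tcp_rot: [0.76, 0.649, 0.001, 0.001]
contact_force: [-0.3, 0.3, 0.1]
opening: 1.004
finger_force: 0.0
time: 42.05
eef_pos: [0.4421, -0.0176, 0.005]
tcp_rot: [0.76, 0.65, 0.0, 0.0]
contact_force: [-0.9, 1.0, 5.3]
opening: 0.349
finger_force: 59.5
time: 42.68
eef_pos: [0.4401, -0.0171, 0.1423]
tcp_rot: [0.76, 0.649, -0.001, -0.001]
contact_force: [0.8, -0.3, -2.1]
opening: 0.351
finger_force: 59.9
d [-27.31   5.22   7.6 ] twist -14.1 yaw 81.0
```

```bash
python3 -m pendant '[{"dx":-5,"dy":1,"dz":0,"twist":-5},{"dx":-11,"dy":2,"dz":0,"twist":-14},{"dx":-17,"dy":3.2,"dz":0,"twist":-14},{"dx":-23,"dy":4.4,"dz":0,"twist":-14},{"dx":-27.3,"dy":5.2,"dz":0,"twist":-14},{"dx":-27.3,"dy":5.2,"dz":2,"twist":-14},{"dx":-27.3,"dy":5.2,"dz":5,"twist":-14},{"dx":-27.3,"dy":5.2,"dz":7.5,"twist":-14},{"dx":-27.3,"dy":5.2,"dz":7.5,"twist":-14},{"dx":-27.3,"dy":5.2,"dz":7.5,"twist":-14}]' >/dev/null
python3 -m pendant '[{"dx":0,"dy":0,"dz":0,"twist":0},{"dx":0,"dy":0,"dz":0,"twist":0}]';python3 g.py .4487 -.295 .0385 95.1
```

```text
time: 44.18
eef_pos: [0.4508, -0.2957, 0.0704]
tcp_rot: [0.675, 0.737, -0.0, 0.001]
contact_force: [0.3, -0.2, -2.6]
opening: 0.351
finger_force: 59.9
d [ 0.1  -0.2   3.19] twist -0.1 yaw 95.0
```

```bash
python3 -m pendant '[{"dx":0.1,"dy":-0.2,"dz":0,"twist":0},{"dx":0.1,"dy":-0.2,"dz":1,"twist":0},{"dx":0.1,"dy":-0.2,"dz":2,"twist":0},{"dx":0.1,"dy":-0.2,"dz":2.7,"twist":0},{"dx":0.1,"dy":-0.2,"dz":2.9,"twist":0},{"dx":0.1,"dy":-0.2,"dz":3.1,"twist":0},{"dx":0.1,"dy":-0.2,"dz":3.2,"twist":0},{"dx":0.1,"dy":-0.2,"dz":3.2,"twist":0},{"dx":0.1,"dy":-0.2,"dz":3.2,"twist":0}]'
python3 -m pendant '[{"dx":0,"dy":0,"dz":0.1,"twist":0},{"dx":0,"dy":0,"dz":0.1,"twist":0},{"dx":0,"dy":0,"dz":0.1,"twist":0},{"dx":0,"dy":0,"dz":0.1,"twist":0}]'
```

```text
time: 45.3
eef_pos: [0.4484, -0.2944, 0.0389]
tcp_rot: [0.676, 0.737, 0.0, -0.0]
contact_force: [-2.7, 3.7, 6.9]
opening: 0.352
finger_force: 61.0
time: 45.8
eef_pos: [0.4485, -0.2944, 0.0388]
tcp_rot: [0.676, 0.737, 0.0, -0.001]
contact_force: [-4.4, 4.3, 12.1]
opening: 0.353
finger_force: 61.5
```

```bash
python3 -m pendant '[{"dx":0,"dy":0,"dz":0,"twist":0},{"dx":0,"dy":0,"dz":0,"twist":0},{"dx":0,"dy":0,"dz":0,"twist":0},{"dx":0,"dy":0,"dz":0,"twist":0},{"dx":0,"dy":0,"dz":-3,"twist":0},{"dx":0,"dy":0,"dz":-8,"twist":0},{"dx":0,"dy":0,"dz":-14,"twist":0},{"dx":0,"dy":0,"dz":-17,"twist":0},{"dx":0,"dy":0,"dz":-17,"twist":0},{"dx":0,"dy":0,"dz":-17,"twist":0}]' 60
python3 t.py
python3 -m pendant '[{"dx":5,"dy":0,"dz":0,"twist":10},{"dx":11,"dy":1,"dz":0,"twist":20},{"dx":17,"dy":2,"dz":0,"twist":30},{"dx":23,"dy":3,"dz":0,"twist":40},{"dx":29,"dy":3,"dz":0,"twist":50},{"dx":34,"dy":3,"dz":0,"twist":60},{"dx":38,"dy":3,"dz":0,"twist":70},{"dx":42,"dy":3,"dz":0,"twist":80},{"dx":45,"dy":3,"dz":0,"twist":90},{"dx":45,"dy":3,"dz":0,"twist":95}]' 100
python3 -m pendant '[{"dx":0,"dy":0,"dz":0,"twist":0},{"dx":0,"dy":0,"dz":0,"twist":0}]'; python3 t.py w7.png
```

```text
time: 47.05
eef_pos: [0.4474, -0.2938, 0.2046]
tcp_rot: [0.676, 0.737, 0.0, -0.001]
contact_force: [-0.3, -0.4, -0.7]
opening: 0.603
finger_force: 0.0
[ 380   77   53  188 5140] mid [ 0.6062 -0.2801] rectc [ 0.6059 -0.2806] wh [0.031 0.203] len 0.2 ang(deg) 95.5 ztop 0.066
[ 314   94   45  149 4239] mid [ 0.5271 -0.2792] rectc [ 0.5277 -0.2818] wh [0.033 0.16 ] len 0.154 ang(deg) 95.0 ztop 0.066
[ 243  109   33  136 3904] mid [ 0.4486 -0.2986] rectc [ 0.4486 -0.2999] wh [0.032 0.154] len 0.151 ang(deg) 94.7 ztop 0.066
[ 0.4472 -0.2935  0.2039]
time: 48.35
eef_pos: [0.437, 0.1582, 0.2038]
tcp_rot: [1.0, -0.0, -0.002, 0.0]
contact_force: [-0.4, 0.9, 0.0]
opening: 1.0
finger_force: 0.0
time: 48.6
eef_pos: [0.4382, 0.1561, 0.2051]
tcp_rot: [1.0, 0.001, -0.001, 0.0]
contact_force: [0.3, -0.6, -0.1]
opening: 1.001
finger_force: 0.0
[ 213  162   40   93 2309] mid [0.3903 0.1828] rectc [0.39   0.1831] wh [0.115 0.033] len 0.114 ang(deg) 7.8 ztop 0.033
[0.4384 0.156  0.2054]
```

View pics/w7.png

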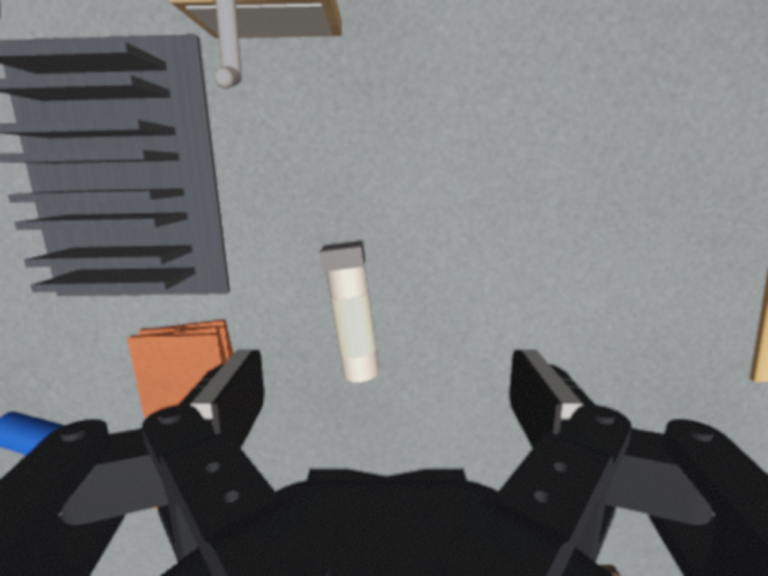

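D is at (.390,.183), 7.8°, length .114, and within reach (r=.431). The tile stack at (190,370) leaves room for part-open fingers.

```bash
python3 g.py .390 .1828 .08 7.8
```

```text
d [-4.81 -2.68 12.55] twist -7.7 yaw 0.1
```

```bash
python3 -m pendant '[{"dx":-2.5,"dy":-1.5,"dz":0,"twist":-7.7},{"dx":-4.8,"dy":-2.7,"dz":3,"twist":-7.7},{"dx":-4.8,"dy":-2.7,"dz":8,"twist":-7.7},{"dx":-4.8,"dy":-2.7,"dz":12.5,"twist":-7.7},{"dx":-4.8,"dy":-2.7,"dz":12.5,"twist":-7.7},{"dx":-4.8,"dy":-2.7,"dz":12.5,"twist":-7.7},{"dx":-4.8,"dy":-2.7,"dz":12.5,"twist":-7.7}]' 65
python3 t.py; python3 g.py .390 .1828 .0045 7.8
```

```text
time: 49.52
eef_pos: [0.3927, 0.1837, 0.0837]
tcp_rot: [0.998, 0.067, 0.002, -0.0]
contact_force: [0.1, 0.1, 0.5]
opening: 0.65
finger_force: 0.0
[ 232  131   48  148 5893] mid [0.3905 0.1832] rectc [0.3901 0.1828] wh [0.115 0.033] len 0.114 ang(deg) 7.2 ztop 0.033
[0.3925 0.1837 0.0835]
d [-0.29  0.06  7.9 ] twist -0.1 yaw 7.7
```

```bash
python3 -m pendant '[{"dx":-0.2,"dy":0,"dz":3,"twist":0},{"dx":-0.2,"dy":0,"dz":6,"twist":0},{"dx":-0.2,"dy":0,"dz":7.8,"twist":0},{"dx":-0.2,"dy":0,"dz":7.8,"twist":0},{"dx":-0.2,"dy":0,"dz":7.8,"twist":0}]'
python3 -m pendant '[{"dx":0,"dy":0,"dz":0,"twist":0},{"dx":0,"dy":0,"dz":0,"twist":0},{"dx":0,"dy":0,"dz":0,"twist":0},{"dx":0,"dy":0,"dz":0,"twist":0},{"dx":0,"dy":0,"dz":0,"twist":0},{"dx":0,"dy":0,"dz":0,"twist":0}]' 0 60
python3 -m pendant '[{"dx":0,"dy":0,"dz":-5,"twist":0},{"dx":0,"dy":0,"dz":-11,"twist":0},{"dx":0,"dy":0,"dz":-14,"twist":0},{"dx":4,"dy":2,"dz":-15,"twist":0},{"dx":6,"dy":4,"dz":-15,"twist":0},{"dx":6,"dy":4,"dz":-15,"twist":0}]'
python3 g.py .3692 -.3028 .07 95.1
```

```text
time: 50.2
eef_pos: [0.39, 0.1835, 0.0047]
tcp_rot: [0.998, 0.067, 0.001, -0.0]
contact_force: [0.9, -0.4, 0.3]
opening: 0.65
finger_force: 0.0
time: 50.95
eef_pos: [0.3899, 0.1835, 0.0048]
tcp_rot: [0.998, 0.067, 0.001, -0.0]
contact_force: [-1.6, -0.3, 5.9]
opening: 0.353
finger_force: 58.9
time: 51.7
eef_pos: [0.4546, 0.1508, 0.1539]
tcp_rot: [0.998, 0.066, 0.0, 0.0]
contact_force: [-0.1, 0.8, -1.9]
opening: 0.353
finger_force: 59.7
d [-14.47  43.83   8.38] twist -87.5 yaw 7.6
```

```bash
python3 -m pendant '[{"dx":-0.6,"dy":5,"dz":0,"twist":-10},{"dx":-1.4,"dy":11,"dz":0,"twist":-20},{"dx":-2.2,"dy":17,"dz":0,"twist":-30},{"dx":-3,"dy":23,"dz":0,"twist":-40},{"dx":-3.8,"dy":29,"dz":0,"twist":-50},{"dx":-4.6,"dy":34.8,"dz":0,"twist":-60},{"dx":-8,"dy":38,"dz":0,"twist":-70},{"dx":-11,"dy":41,"dz":0,"twist":-80},{"dx":-14.5,"dy":43.8,"dz":0,"twist":-87.5},{"dx":-14.5,"dy":43.8,"dz":2,"twist":-87.5}]'
python3 -m pendant '[{"dx":0,"dy":0,"dz":2,"twist":0},{"dx":0,"dy":0,"dz":5,"twist":0},{"dx":0,"dy":0,"dz":5.5,"twist":0},{"dx":0,"dy":0,"dz":5.5,"twist":0},{"dx":0,"dy":0,"dz":5.5,"twist":0}]';python3 g.py .3692 -.3028 .0385 95.1
```

```text
time: 52.95
eef_pos: [0.3676, -0.3039, 0.1346]
tcp_rot: [0.675, 0.738, -0.0, 0.002]
contact_force: [0.4, 0.6, -0.7]
opening: 0.35
finger_force: 59.9
time: 53.58
eef_pos: [0.3693, -0.3024, 0.0797]
tcp_rot: [0.674, 0.739, -0.0, 0.001]
contact_force: [0.6, 0.2, -0.5]
opening: 0.351
finger_force: 59.9
d [-0.03 -0.02  4.12] twist 0.1 yaw 95.2
```

```bash
python3 -m pendant '[{"dx":0,"dy":0,"dz":1,"twist":0},{"dx":0,"dy":0,"dz":2,"twist":0},{"dx":0,"dy":0,"dz":3,"twist":0},{"dx":0,"dy":0,"dz":3.5,"twist":0},{"dx":0,"dy":0,"dz":3.8,"twist":0},{"dx":0,"dy":0,"dz":4.1,"twist":0},{"dx":0,"dy":0,"dz":4.1,"twist":0},{"dx":0,"dy":0,"dz":4.1,"twist":0}]'
python3 -m pendant '[{"dx":0,"dy":0,"dz":0.1,"twist":0},{"dx":0,"dy":0,"dz":0.1,"twist":0},{"dx":0,"dy":0,"dz":0.1,"twist":0},{"dx":0,"dy":0,"dz":0.1,"twist":0}]'
```

```text
time: 54.58
eef_pos: [0.3688, -0.3019, 0.0388]
tcp_rot: [0.674, 0.738, 0.0, -0.001]
contact_force: [-3.5, 3.7, 8.8]
opening: 0.35
finger_force: 61.1
time: 55.08
eef_pos: [0.3688, -0.3019, 0.0387]
tcp_rot: [0.674, 0.738, 0.0, -0.001]
contact_force: [-5.4, 5.7, 14.7]
opening: 0.353
finger_force: 61.7
```

Bearing. Release, rise, and check everything.

```bash
python3 -m pendant '[{"dx":0,"dy":0,"dz":0,"twist":0},{"dx":0,"dy":0,"dz":0,"twist":0},{"dx":0,"dy":0,"dz":0,"twist":0},{"dx":0,"dy":0,"dz":0,"twist":0},{"dx":0,"dy":0,"dz":-3,"twist":0},{"dx":0,"dy":0,"dz":-8,"twist":0},{"dx":0,"dy":0,"dz":-14,"twist":0},{"dx":0,"dy":-2,"dz":-19,"twist":0},{"dx":0,"dy":-2,"dz":-22,"twist":0},{"dx":0,"dy":-2,"dz":-22,"twist":0}]' 60
python3 t.py; python3 -m pendant '[{"dx":0,"dy":0,"dz":0,"twist":0},{"dx":0,"dy":0,"dz":0,"twist":0},{"dx":0,"dy":0,"dz":0,"twist":0},{"dx":0,"dy":0,"dz":0,"twist":0}]' >/dev/null
python3 - <<'E'
from h import *
c=cam('side'); save(c,'end.png',(90,90,350,350),2.3)
E
```

```text
time: 56.32
eef_pos: [0.3495, -0.305, 0.2594]
tcp_rot: [0.674, 0.738, -0.001, 0.003]
contact_force: [0.1, -0.8, -0.4]
opening: 0.602
finger_force: 0.0
[ 432   80   65  163 4344] mid [ 0.6067 -0.284 ] rectc [ 0.6065 -0.285 ] wh [0.035 0.214] len 0.212 ang(deg) 94.9 ztop 0.066
[ 376   94   50  140 3541] mid [ 0.527  -0.2895] rectc [ 0.529  -0.2929] wh [0.035 0.184] len 0.174 ang(deg) 94.5 ztop 0.066
[ 319  107   38  116 2986] mid [ 0.4485 -0.2988] rectc [ 0.4491 -0.2993] wh [0.034 0.152] len 0.151 ang(deg) 94.6 ztop 0.066
[ 259  120   29   93 2279] mid [ 0.3689 -0.3061] rectc [ 0.3691 -0.3069] wh [0.032 0.123] len 0.121 ang(deg) 94.5 ztop 0.067
[ 0.3489 -0.304   0.2569]
```

View pics/end.png

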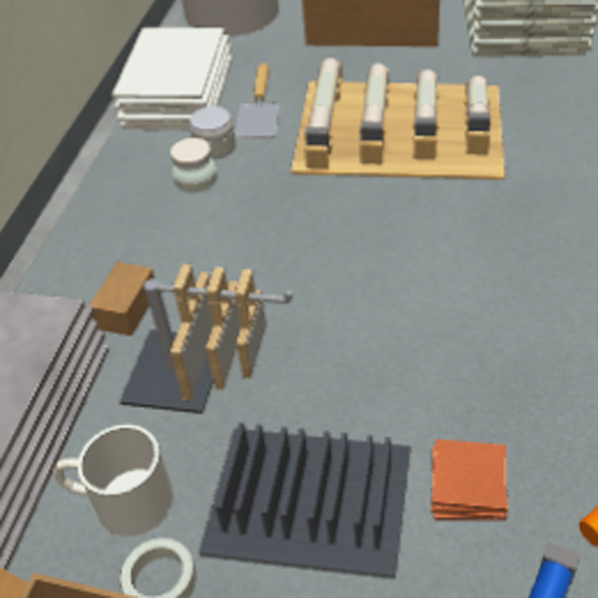

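The three boards hang on the rod at (185,290), (217,295) and (245,300). All four tubes lie in their grooves at (325,100), (377,100), (427,100) and (479,105), with nothing else moved.

```bash
python3 -c "from plant import ctrl; print(ctrl.sign_off())"
```

```text
the job is handed in; nothing more can be done
None
```

The job is handed in, and no verdict came back: the three boards put out (the smallest was missing) hang on the hook largest first, all four tubes lie in their own grooves, and nothing else looked moved in the last picture.

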